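# Snap the lid onto an electronics housing

## Task

Close the electronics housing: pick the loose lid up by its dome, lower it level onto the open housing base in the sprung fixture, with one clip arm between the guide ribs at each end, and press it down until both clips have snapped over and the lid is fully home all round, then let go. Press gently, by feel: the base floats on springs and the board in it cracks if the base is rammed against its stop. Leave the jar, the tin and the tweezers where they are.

Things in the scene. Friction and masses are not known exactly. Their poses are not given: they have to be found in the camera images.
- lid_grip (a point): Centre of the dome of the loose light grey lid, which lies right way up on the bench on its clip arms. Plate 64 (x) x 107 (y) x 4 mm; on its middle a block-shaped dome 38 (x) x 46 (y) x 40 mm tall: take it across the 38 mm. The point is 20 mm above the plate's top, 20 mm below the dome's top and 41.7 mm above the arms' feet. z up, y along the lid.
- lid: The same lid (0.08 to 0.15 kg), origin midway between the feet of its arms, 41.7 mm below lid_grip, same axes. Either way round fits. The rigid clip arms, 24 mm wide (x), hang 17.7 mm below the plate at its two ends (y = +-50 to +-53.5 mm); each has at its foot a rounded inward bead, radius 3.5 mm, centre at y = +-50 mm.
- lid_end_a (a point): Point on the underside of the lid's plate, 47 mm from its middle towards the lid's +y end, 24 mm below the level of lid_grip; at rim height when home.
- lid_end_b (a point): The same at the lid's -y end.
- rim (a point): Centre of the opening, at rim height, of the open grey housing base with a circuit board in it: 60 (x) x 88 (y) x 28 mm tall, z up, y along it. The rim is level, 78 mm above the bench when unloaded. The lid is home when its plate lies on the rim: lid_grip is then 24 mm above this point, with the same x, y and line of y.
- catch_1 (a point): Rounded springy catch (radius 3.5 mm, point at its centre) outside the base's +y end, 9 mm below the rim, 45 mm from the middle. The lid's bead touches it with the lid 10 mm above home. Both clips together need some 8 to 14 N (it varies) to pass; then the lid drops home and is held. On either side is a guide rib, 28 mm between them, rounded tops 3 mm below the rim.
- catch_2 (a point): The same at the base's -y end.
- nest: Steel nest plate, 84 x 128 x 10 mm, that holds the base; origin under its centre, 38 mm below rim. It floats on springs over an aluminium slab (100 x 140 x 12 mm) fixed to the bench and sinks under load by 1 to 3 cm, until a hard stop screw below, out of sight and set differently each time, ends its travel: so feel the force. Pressing with over 20 N cracks the board.
- jar: Bystander: small amber glass jar with steel cap, 48 mm across, 45 mm tall; origin at the centre of its underside.
- tin: Bystander: shallow steel dish, 60 mm across, 18 mm tall; origin at the centre of its underside.
- tweezers: Bystander: steel tweezers lying flat, 115 mm long (x), 4.5 mm thick; origin under their middle.

How it is judged:
On the way, in this order (a step that is already met when the one before it is completed fails the run):
1. the lid is lifted off the bench (height (world z) of lid_grip above 0.095 m and contact force between lid and the fingers above 0.5 N), for 0.1 s.
2. both clips are snapped over and both ends of the lid lie on the rim (within 2 mm) (z of each of lid_end_a, lid_end_b in the frame of rim below 0.002 m and horizontal distance between lid_grip and rim below 0.004 m and angle between the y axis of lid_grip and the y axis of rim, either way round below 0.06 rad), for 0.2 s.
At the end, for the whole second after the job is handed in: The lid is snapped on: both its ends lie on the base's rim (under 2 mm gap), it is centred within 4 mm and in line within 0.06 rad, at rest and released (all of step 2 and linear speed of lid below 0.02 m/s and contact force between lid and the fingers below 0.1 N); the robot touches nothing.
It fails at once if the housing base is pressed too hard: over 30 N of contact with the lid (the sideways grip of the clips included), or over 25 N from the fingers (contact force between nest and lid above 30 N or contact force between nest and the fingers above 25 N).
It fails at once if the lid leans over by more than 0.3 rad while it bears on the base (angle between lid's own z axis and vertical above 0.3 rad and contact force between lid and nest above 1 N).
It fails at once if the jar is moved by more than 30 mm (distance of jar from where it was at the start of the episode above 0.03 m).
It fails at once if the tin is moved by more than 30 mm (distance of tin from where it was at the start of the episode above 0.03 m).
It fails at once if the tweezers is moved by more than 30 mm (distance of tweezers from where it was at the start of the episode above 0.03 m).
It also fails if it takes over 58 s, if anything falls off the work surface, if the arm or the gripper's body presses on something with over 40 N, if the wrist force passes 120 N, or if a joint passes its speed limit or range.

## Robot

A 7-joint arm with a two-finger parallel gripper is mounted at the origin on the work surface. World frame = base frame: x ahead of the robot, y to its left, z up, the work surface at z = 0. Lengths are in m, angles in rad, forces in N, time in s.
With the tool pointing down it reaches from about 0.425 to 0.875 m from the base axis. Payload 4.7 kg.
Tool frame: the origin (TCP) lies at the very end of the fingers, on their centre line; the grasp point (between the pads) lies 19 mm behind it; x points along the fingers, z is the direction in which the jaws open and shut, and the axes are right-handed (so a half turn about x gives the same grasp; the last joint's range is limited). The gripper opens to 87 mm and grips with 3 to 60 N. Pads are 19 mm wide; open, the fingers measure 117 mm over their backs; the gripper's body (75 mm by 190 mm) begins 51 mm behind the grasp point.
Start: joints at [-1.216, 0.321, -0.07, 1.45, 0.023, 1.371, -0.057], TCP at [0.217, 0.613, 0.198] pointing down, gripper open.
Joint ranges: [-2.86, 2.86], [-0.3, 2.09], [-1.38, 1.24], [0.06, 2.45], [-1.56, 4.7], [0.09, 2.05], [-2.69, 2.69]. Speed limits (rad/s): [2.57, 2.57, 3.14, 3.14, 3.14, 3.14, 3.14].

## Interface

Orientations are given as a rotation vector (axis times angle).
In Python, from bench import * gives the robot as it stands.
- The arm moves only by the shell command python3 -m handwheel 'ROWS' [OPENING] [FORCE]. ROWS is JSON, a list of rows, each an object with "xyz": the shift along the world's x, y, z in cm, a list of three; "angular": the turn, a rotation vector about the world's x, y, z in degrees, a list of three. A call has 1 to 5 rows; each row shifts and turns the pose as measured when the row begins; what a row does not reach is not made up. A row lasts 1/12 s, in which the tool goes at most 41.7 mm and 7.16 degrees, less where a joint would pass 70% of its speed; a pose out of reach is approached as far as the arm can. A call with a gripper value outside its range is refused whole. OPENING is the finger opening in cm, from 0 to 8.7, set as the call begins (- or left out, the last holds). The fingers move at their own pace and stop on an object; FORCE is the grip in N (left out, the last holds). Time passes only in rows, so rows that do not move let the fingers close. It gives the time, the measured TCP pose, the force and the opening at its end, in the units of the state.
- get_state(): the state, without advancing time (a new reading comes with each control period).
- get_image(name): name is "side" or "top" or "wrist"; returns a dict with "pixels" (420x560x3 uint8, blue, green, red), "K" (3x3 intrinsics, pixels), "cam_to_world" (4x4, takes a point from camera to world coordinates). Camera axes: x right, y down, z forward; pixel columns grow to the right and rows downward; lengths in m; the calibration is good to about 2 mm. The wrist camera is an equidistant fisheye: a pixel r from the principal point sees the ray r / f radians off the axis. A picture is of the moment at which its call begins. There is no depth.
- close_job(): hands the job in, once; it reports no verdict.
The state is a dict: "time": time; "joint_positions": joint angles; "qd": joint speeds; "joint_torque": joint torques, N m; "position": TCP position; "tool_rot": TCP orientation; "ft_force": force on the tool from outside, world axes, zero at the start; "torque": the same for the moment, N m; "grip_width": opening from 0.0 (shut) to 1.0 (fully open).
Only numpy, scipy, OpenCV 4.12 (cv2) and the standard library are available. Lean on these libraries where they do the work, as an engineer would, in place of code of your own. Each camera call takes 0.05 s, during which the arm holds its last target.

## Working session

There is one attempt and no reset: what is moved stays moved. The work goes in short steps, Python scripts to look and compute and a shell command to move; the robot and the scene stay as the last step left them, time stands still between calls to the robot, and variables do not carry over. Pictures are saved under pics/ and viewed, and the job is handed in when it is done.

```bash
mkdir -p pics
python3 - <<'E'
from bench import *
import cv2, json
s=get_state(); print({k:(v if not hasattr(v,'tolist') else v.tolist()) for k,v in s.items()})
import pickle
d={}
for n in ['side','top','wrist']:
    im=get_image(n); d[n]=im; cv2.imwrite(f'pics/{n}0.png',im['pixels']); print(n,im['K'],im['cam_to_world'])
pickle.dump(d,open('im0.pkl','wb'))
E
```

```text
{'time': 0.0, 'joint_positions': [-1.2159337360973534, 0.3218141245054488, -0.07012229955593627, 1.4517034693771254, 0.022620990130341464, 1.3707953902591479, -0.05692132985898479], 'qd': [0.0002987264556295081, 0.0017819578616330278, -0.00045477062724864556, -0.00040567882731870923, -0.0004959480244964844, -0.0005363532403241747, -0.0002469952301484678], 'joint_torque': [-2.470294305112475e-05, -49.12838816642761, -0.4040106385946274, -31.253002882003784, -0.06399769568815827, 0.04353111027739942, 0.00016507113286934327], 'position': [0.21706332935456318, 0.6120325680986285, 0.19665333837316515], 'tool_rot': [-0.9558606028722738, 1.3528918497615163, 0.9538713244114133], 'ft_force': [0.015774237958223403, 0.8824867054059647, 0.4377027915209377], 'torque': [-0.016346734655734534, -0.032267158388682944, 0.013274828158344704], 'grip_width': 1.001791460899333}
side [[418.55388068   0.         283.39725525]
 [  0.         418.55388068 211.30270746]
 [  0.           0.           1.        ]] [[-0.9732774  -0.13304059  0.18716653  0.49282219]
 [-0.22880221  0.63109311 -0.74119567  0.55465285]
 [-0.0195104  -0.76421311 -0.64466865  0.53014256]
 [ 0.          0.          0.          1.        ]]
top [[501.8495731    0.         275.02160462]
 [  0.         501.8495731  208.3179489 ]
 [  0.           0.           1.        ]] [[ 0.01016428 -0.99142293  0.13029681  0.52969756]
 [-0.9992262  -0.00511907  0.03899747 -0.00231767]
 [-0.03799599 -0.13059236 -0.9907078   1.05228353]
 [ 0.          0.          0.          1.        ]]
wrist [[325.1922621    0.         279.16020467]
 [  0.         325.1922621  213.30276022]
 [  0.           0.           1.        ]] [[ 0.33388253  0.90699325  0.25668209  0.146734  ]
 [ 0.94261154 -0.32055967 -0.09340762  0.63816589]
 [-0.00243816  0.27313867 -0.96197158  0.38367253]
 [ 0.          0.          0.          1.        ]]
```

View pics/top0.png

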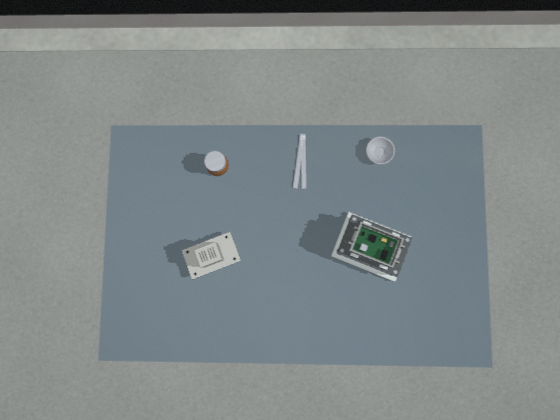

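View pics/side0.png

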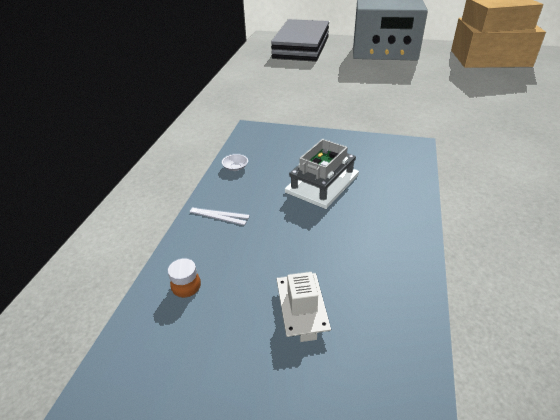

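View pics/wrist0.png

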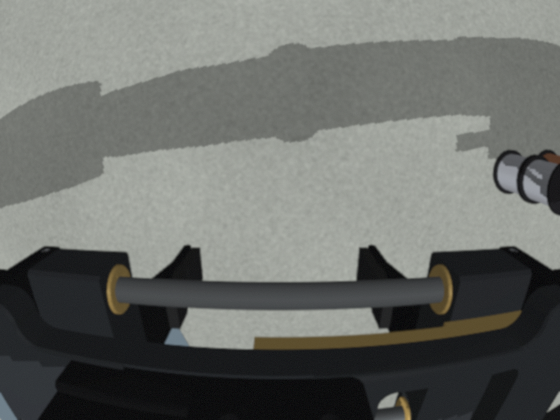

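The top view shows the lid near (211,256), housing near (375,246), jar (217,163), tweezers (300,162) and tin (380,151). I'll enlarge the two that matter.

Run:
```python
import pickle,cv2,numpy as np
d=pickle.load(open('im0.pkl','rb'))
def crop(n,x,y,w,h,k):return cv2.resize(d[n]['pixels'][y:y+h,x:x+w],None,fx=k,fy=k,interpolation=cv2.INTER_CUBIC)
a=crop('top',170,220,90,70,8)
cv2.imwrite('pics/t_lid.png',a)
cv2.imwrite('pics/t_base.png',crop('top',325,205,95,80,8))
cv2.imwrite('pics/s_lid.png',crop('side',260,260,90,90,6))
cv2.imwrite('pics/s_base.png',crop('side',280,130,90,80,7))
```

```text
(no output)
```

View pics/t_lid.png

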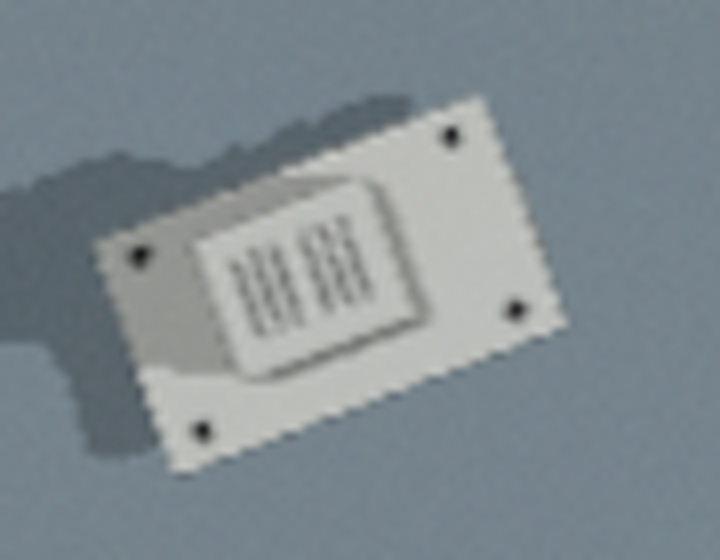

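View pics/t_base.png

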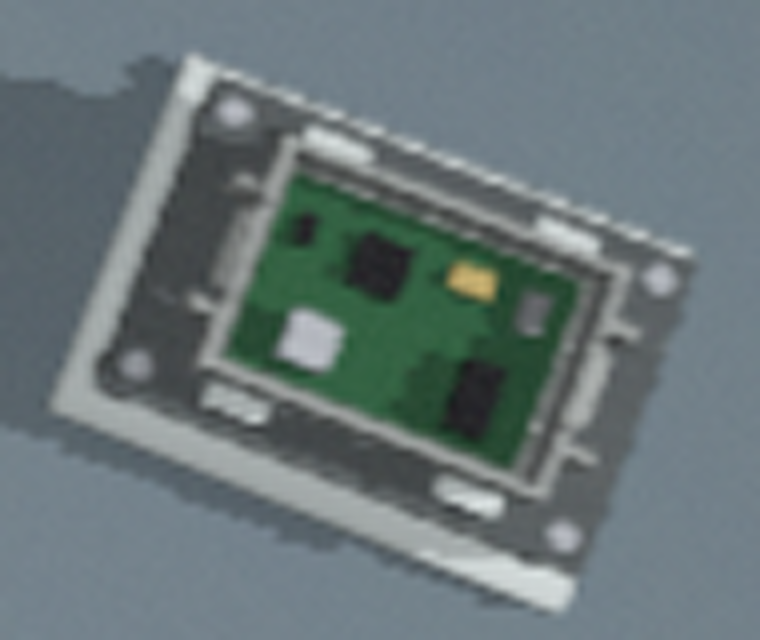

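View pics/s_lid.png

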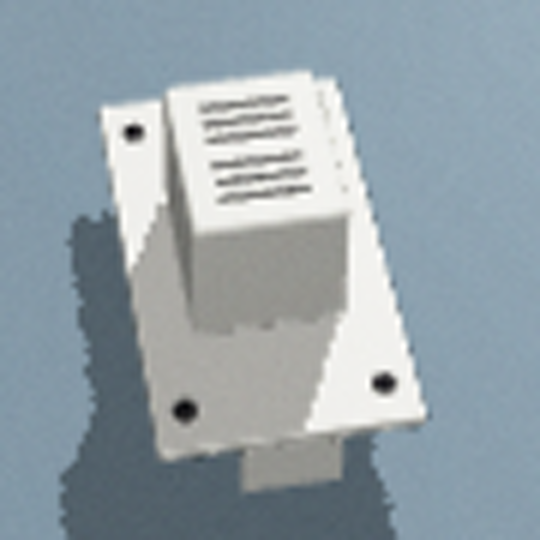

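View pics/s_base.png

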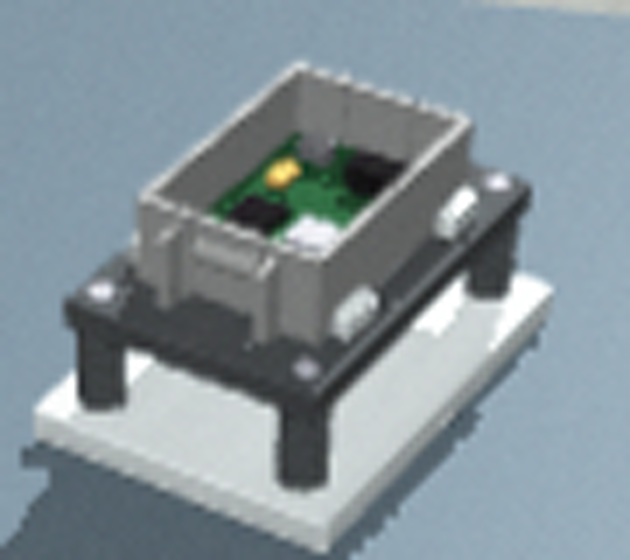

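The lid's plate corners in the top crop are at (483,97), (566,324), (178,473) and (95,243). The rim corners are at (290,140), (632,270), (543,495) and (205,365). I'll fit poses using both cameras.

```bash
cat > h.py <<'E'
import numpy as np,cv2
from scipy.optimize import least_squares
def proj(im,P):
    T=np.linalg.inv(im['cam_to_world']);p=(T[:3,:3]@np.asarray(P).T).T+T[:3,3]
    q=(im['K']@p.T).T; return q[:,:2]/q[:,2:]
def rect(x,y,a,w,l,z):
    R=np.array([[np.cos(a),-np.sin(a)],[np.sin(a),np.cos(a)]])
    c=np.array([[w,l],[w,-l],[-w,-l],[-w,l]])/2
    return np.c_[c@R.T+[x,y],np.full(4,z)]
def fit(obs,w,l,z,x0):
    # obs: list (im, 4x2 px); corner order cyclic; nearest matching
    def f(p):
        r=[]
        for im,px in obs:
            q=proj(im,rect(*p,w,l,z))
            best=min((np.roll(q,k,0)-px for k in (0,1,2,3)),key=lambda e:(e**2).sum())
            b2=min((np.roll(q[::-1],k,0)-px for k in (0,1,2,3)),key=lambda e:(e**2).sum())
            r.append((best if (best**2).sum()<(b2**2).sum() else b2).ravel())
        return np.concatenate(r)
    s=least_squares(f,x0); return s.x,s.fun.reshape(-1,2)
E
python3 - <<'E'
import pickle;from h import *
d=pickle.load(open('im0.pkl','rb'))
un=lambda p,k,o:(np.array(p)+.5)/k-.5+np.array(o)
tl=un([(483,97),(566,324),(178,473),(95,243)],8,(170,220)); sl=un([(102,106),(160,460),(427,420),(335,78)],6,(260,260))
tb=un([(290,140),(632,270),(543,495),(205,365)],8,(325,205)); sb=un([(300,65),(470,120),(322,262),(140,200)],7,(280,130))
for nm,t,s,w,l,z in [('lid',tl,sl,.064,.107,.0217),('base',tb,sb,.060,.088,.078)]:
  for o in ([(d['top'],t)],[(d['side'],s)],[(d['top'],t),(d['side'],s)]):
    best=min((fit(o,w,l,z,[.45,y,a]) for a in (-.5,.5,1.2,1.9,2.6) for y in (.15,-.15)),key=lambda r:(r[1]**2).sum())
    print(nm,best[0].round(4),np.degrees(best[0][2]).round(1),best[1].round(1).tolist())
E
```

```text
lid [0.5676 0.1694 0.3726] 21.3 [[-0.1, -0.4], [0.2, 0.3], [-0.1, 0.3], [-0.0, -0.2]]
lid [0.565  0.1695 0.3737] 21.4 [[-0.4, 0.4], [-0.2, -0.5], [0.3, 0.0], [0.3, 0.2]]
lid [0.5659 0.1694 0.3741] 21.4 [[-0.1, 0.4], [0.2, 1.1], [-0.1, 1.2], [-0.1, 0.7], [-1.0, 0.3], [-0.8, -0.7], [-0.3, -0.2], [-0.2, 0.0]]
base [ 0.5892 -0.1607 -0.3681] -21.1 [[-0.2, -0.6], [0.1, -0.3], [0.6, 0.8], [-0.5, 0.1]]
base [ 0.587  -0.1606  2.7708] 158.8 [[-0.5, -0.2], [0.7, 0.1], [0.1, 0.2], [-0.3, -0.2]]
base [ 0.5881 -0.1607  2.7729] 158.9 [[-0.2, -0.1], [0.2, 0.3], [0.6, 1.3], [-0.5, 0.6], [-1.1, -0.3], [0.1, -0.1], [-0.4, 0.1], [-0.9, -0.3]]
```

```bash
cat > st.py <<'E'
from bench import *
import numpy as np,sys
from scipy.spatial.transform import Rotation as R
def go(tx,ty,tz,yaw):
    s=get_state();p=np.array(s['position']);M=R.from_rotvec(s['tool_rot']).as_matrix()
    best=None
    for k in (0,180):
        a=np.radians(yaw+k);z=np.array([np.cos(a),np.sin(a),0]);x=np.array([0,0,-1.]);y=np.cross(z,x)
        T=np.c_[x,y,z]
        rv=R.from_matrix(T@M.T).as_rotvec(degrees=True)
        if best is None or np.linalg.norm(rv)<np.linalg.norm(best): best=rv
    print('t',round(s['time'],2),'pos',p.round(4),'xax',M[:,0].round(3),'zyaw',np.degrees(np.arctan2(M[1,2],M[0,2])).round(2))
    print('need cm',((np.array([tx,ty,tz])-p)*100).round(2),'rot',best.round(2),'q7',np.round(s['joint_positions'],2),'F',np.round(s['ft_force'],2),'tau',np.round(s['torque'],2),'grip',round(s['grip_width']*87,1))
if __name__=='__main__': go(*map(float,sys.argv[1:5]))
E
python3 st.py .566 .1694 .12 21.4
```

```text
t 0.15 pos [0.2172 0.6122 0.1969] xax [-0.    -0.001 -1.   ] zyaw 70.47
need cm [ 34.88 -44.28  -7.69] rot [  0.06  -0.05 -49.07] q7 [-1.22  0.32 -0.07  1.45  0.02  1.37 -0.06] F [0.19 0.41 0.5 ] tau [-0.01  0.03 -0.03] grip 87.0
```

```bash
R='x'; python3 -m handwheel '[{"xyz":[2.5,-3.1,0],"angular":[0,0,-3.5]},{"xyz":[2.5,-3.1,0],"angular":[0,0,-3.5]},{"xyz":[2.5,-3.1,0],"angular":[0,0,-3.5]},{"xyz":[2.5,-3.1,0],"angular":[0,0,-3.5]},{"xyz":[2.5,-3.1,0],"angular":[0,0,-3.5]}]' 8.7 20; python3 st.py .566 .1694 .12 21.4
```

```text
time: 0.57
position: [0.3326, 0.4589, 0.193]
tool_rot: [-0.726, 1.453, 0.733]
ft_force: [1.4, 0.4, -0.6]
grip_width: 0.999
t 0.57 pos [0.3326 0.4589 0.193 ] xax [-0.009  0.001 -1.   ] zyaw 53.52
need cm [ 23.34 -28.95  -7.3 ] rot [ -0.2   -0.47 -32.12] q7 [-1.04  0.15  0.06  1.67 -0.02  1.33 -0.04] F [ 1.4   0.42 -0.57] tau [-0.07 -0.08  0.09] grip 86.9
```

```bash
python3 -m handwheel '[{"xyz":[2.5,-3.1,0],"angular":[0,0,-3.5]},{"xyz":[2.5,-3.1,0],"angular":[0,0,-3.5]},{"xyz":[2.5,-3.1,0],"angular":[0,0,-3.5]},{"xyz":[2.5,-3.1,0],"angular":[0,0,-3.5]},{"xyz":[2.5,-3.1,0],"angular":[0,0,-3.5]}]'; python3 -m handwheel '[{"xyz":[2.5,-3.1,-0.5],"angular":[0,0,-3.5]},{"xyz":[2.5,-3.1,-0.5],"angular":[0,0,-3.5]},{"xyz":[2.5,-3.1,-0.5],"angular":[0,0,-3.5]},{"xyz":[0,0,0],"angular":[0,0,0]}]';python3 st.py .566 .1694 .12 21.4
```

```text
time: 0.98
position: [0.4609, 0.2948, 0.1921]
tool_rot: [-0.476, 1.524, 0.487]
ft_force: [0.3, 0.0, -1.1]
grip_width: 1.0
time: 1.32
position: [0.5427, 0.1872, 0.1773]
tool_rot: [-0.317, 1.55, 0.321]
ft_force: [-0.4, -1.9, -0.5]
grip_width: 1.002
t 1.32 pos [0.5427 0.1872 0.1773] xax [-0.004  0.002 -1.   ] zyaw 23.3
need cm [ 2.33 -1.78 -5.73] rot [-0.1  -0.21 -1.9 ] q7 [-0.69  0.17  0.35  1.68 -0.07  1.3   0.08] F [-0.35 -1.88 -0.47] tau [-0.15  0.02  0.01] grip 87.1
```

```bash
python3 -m handwheel '[{"xyz":[1.2,-0.9,-1.5],"angular":[0,-0.1,-1]},{"xyz":[1.1,-0.9,-1.5],"angular":[0,-0.1,-0.9]},{"xyz":[0,0,-1.5],"angular":[0,0,0]},{"xyz":[0,0,-1],"angular":[0,0,0]},{"xyz":[0,0,0],"angular":[0,0,0]}]';python3 st.py .566 .1694 .12 21.4
python3 - <<'E'
from bench import *
import cv2,pickle
d={}
for n in ['top','side','wrist']:
    d[n]=get_image(n)
    cv2.imwrite(f'pics/{n}1.png',d[n]['pixels'])
pickle.dump(d,open('im1.pkl','wb'))
E
```

```text
time: 1.73
position: [0.568, 0.1636, 0.1196]
tool_rot: [-0.285, 1.551, 0.286]
ft_force: [-0.4, -0.9, -0.2]
grip_width: 0.998
t 1.73 pos [0.568  0.1636 0.1196] xax [ 0.     0.001 -1.   ] zyaw 20.84
need cm [-0.2   0.58  0.04] rot [-0.04  0.02  0.56] q7 [-0.64  0.25  0.37  1.72 -0.1   1.19  0.12] F [-0.39 -0.95 -0.21] tau [-0.09  0.06 -0.04] grip 86.8
```

View pics/wrist1.png

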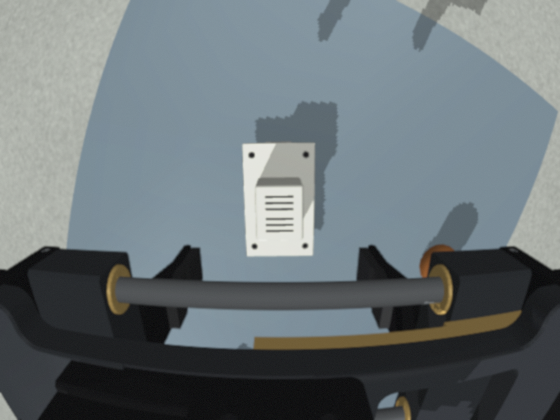

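View pics/side1.png

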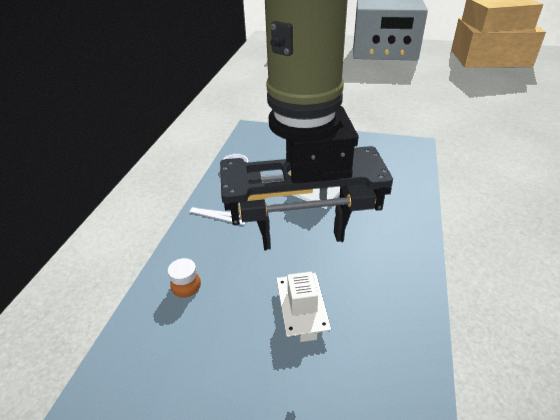

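The wrist view shows the lid square to the jaws, with plate corners at (243,144), (314,143), (313,256) and (247,256). I'll cross-check this with the fisheye model.

```bash
cat >> h.py <<'E'
def wray(im,px):
    K=im['K'];v=(np.array(px,float)-K[:2,2])/K[0,0];th=np.linalg.norm(v,axis=1)
    u=v/th[:,None];d=np.c_[u*np.sin(th)[:,None],np.cos(th)]
    return d@im['cam_to_world'][:3,:3].T
def wplane(im,px,z):
    d=wray(im,px);c=im['cam_to_world'][:3,3];return c+d*((z-c[2])/d[:,2])[:,None]
E
python3 - <<'E'
import pickle;from h import *
d=pickle.load(open('im1.pkl','rb'))
P=wplane(d['wrist'],[(243,143.5),(314,143),(313.5,256.5),(247,256.5)],.0217)[:,:2]
print(P.mean(0),np.linalg.norm(P[0]-P[1]),np.linalg.norm(P[3]-P[2]),np.linalg.norm(P[1]-P[2]),np.linalg.norm(P[0]-P[3]))
e=(P[0]+P[1]-P[2]-P[3])/2;print(np.degrees(np.arctan2(-e[0],e[1])))
g=cv2.resize(d['wrist']['pixels'][130:270,220:340],None,fx=5,fy=5,interpolation=cv2.INTER_CUBIC);cv2.imwrite('pics/w1z.png',g[:600])
cv2.imwrite('pics/w1z.png',cv2.resize(g,None,fx=.85,fy=.85))
E
python3 -m handwheel '[{"xyz":[-0.2,0.55,-1],"angular":[0,0,0.5]},{"xyz":[0,0,0],"angular":[0,0,0]},{"xyz":[0,0,0],"angular":[0,0,0]}]';python3 st.py .566 .1694 .028 21.4
```

```text
[0.56796577 0.16914359] 0.06253164518230148 0.06401787577619034 0.10763086156873804 0.1071115270183505
21.80106643272397
time: 2.13
position: [0.5682, 0.1736, 0.1145]
tool_rot: [-0.293, 1.541, 0.299]
ft_force: [0.5, 0.4, 0.5]
grip_width: 1.003
t 2.13 pos [0.5682 0.1736 0.1145] xax [ 0.008  0.006 -1.   ] zyaw 21.64
need cm [-0.22 -0.42 -8.65] rot [-0.33  0.47 -0.24] q7 [-0.65  0.26  0.37  1.72 -0.1   1.17  0.12] F [0.53 0.43 0.52] tau [-0.1   0.04  0.  ] grip 87.2
```

View pics/w1z.png

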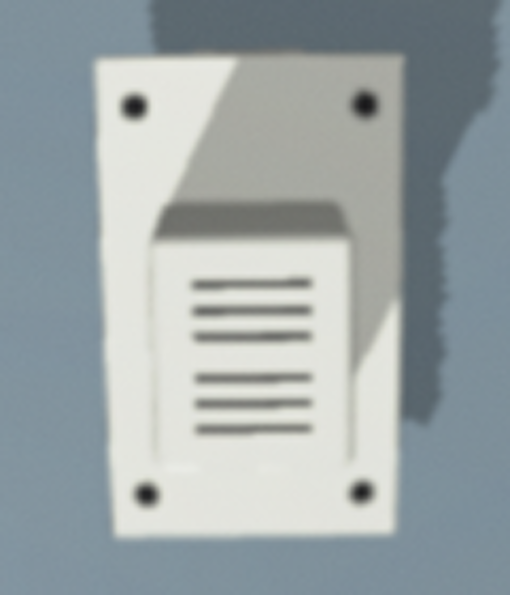

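The wrist camera gives (0.568, 0.169) and 21.8°, which agrees with the fit. Descending.

```bash
python3 -m handwheel '[{"xyz":[-0.1,-0.3,-1.5],"angular":[-0.2,0.3,0]},{"xyz":[0,0,-1.5],"angular":[0,0,0]},{"xyz":[0,0,-1],"angular":[0,0,0]},{"xyz":[0,0,0],"angular":[0,0,0]},{"xyz":[0,0,0],"angular":[0,0,0]}]';python3 st.py .567 .1693 .028 21.5;python3 st.py .567 .1693 .028 21.5
```

```text
time: 2.55
position: [0.5668, 0.1718, 0.0718]
tool_rot: [-0.297, 1.546, 0.3]
ft_force: [0.2, 0.6, 0.0]
grip_width: 1.004
t 2.55 pos [0.5668 0.1718 0.0718] xax [ 0.004  0.003 -1.   ] zyaw 21.81
need cm [ 0.02 -0.25 -4.38] rot [-0.17  0.22 -0.31] q7 [-0.64  0.3   0.36  1.77 -0.12  1.1   0.14] F [0.19 0.6  0.03] tau [-0.09  0.02 -0.  ] grip 87.3
t 2.55 pos [0.5668 0.1718 0.0718] xax [ 0.004  0.003 -1.   ] zyaw 21.81
need cm [ 0.02 -0.25 -4.38] rot [-0.17  0.22 -0.31] q7 [-0.64  0.3   0.36  1.77 -0.12  1.1   0.14] F [0.19 0.6  0.03] tau [-0.09  0.02 -0.  ] grip 87.3
```

```bash
python3 -m handwheel '[{"xyz":[0,-0.2,-1.2],"angular":[-0.1,0.2,-0.2]},{"xyz":[0,0,-1.2],"angular":[0,0,0]},{"xyz":[0,0,-1.0],"angular":[0,0,0]},{"xyz":[0,0,-0.3],"angular":[0,0,0]},{"xyz":[0,0,0],"angular":[0,0,0]}]';python3 st.py .567 .1693 .028 21.5
```

```text
time: 2.97
position: [0.5671, 0.1692, 0.0312]
tool_rot: [-0.295, 1.55, 0.296]
ft_force: [0.1, 0.2, -0.4]
grip_width: 1.001
t 2.97 pos [0.5671 0.1692 0.0312] xax [ 0.     0.001 -1.   ] zyaw 21.56
need cm [-0.01  0.01 -0.32] rot [-0.05  0.02 -0.06] q7 [-0.63  0.34  0.35  1.8  -0.14  1.02  0.15] F [ 0.14  0.16 -0.38] tau [-0.12  0.03  0.02] grip 87.1
```

```bash
python3 -m handwheel '[{"xyz":[0,0,-0.3],"angular":[0,0,0]},{"xyz":[0,0,0],"angular":[0,0,0]},{"xyz":[0,0,0],"angular":[0,0,0]}]' 3.0 45; python3 -m handwheel '[{"xyz":[0,0,0],"angular":[0,0,0]},{"xyz":[0,0,0],"angular":[0,0,0]},{"xyz":[0,0,0],"angular":[0,0,0]},{"xyz":[0,0,0],"angular":[0,0,0]}]' ;python3 st.py .567 .1693 .028 21.5
```

```text
time: 3.22
position: [0.5671, 0.1691, 0.0277]
tool_rot: [-0.295, 1.55, 0.296]
ft_force: [-0.7, 0.3, -0.1]
grip_width: 0.852
time: 3.55
position: [0.5681, 0.1695, 0.0291]
tool_rot: [-0.294, 1.548, 0.296]
ft_force: [0.0, 1.0, 0.5]
grip_width: 0.557
t 3.55 pos [0.5681 0.1695 0.0291] xax [ 0.002  0.002 -1.   ] zyaw 21.55
need cm [-0.11 -0.02 -0.11] rot [-0.1   0.14 -0.05] q7 [-0.63  0.35  0.35  1.8  -0.14  1.02  0.15] F [0.   0.97 0.5 ] tau [-0.08  0.07 -0.03] grip 48.5
```

```bash
python3 -m handwheel '[{"xyz":[-0.1,0,-0.1],"angular":[0,0.1,0]},{"xyz":[0,0,0],"angular":[0,0,0]},{"xyz":[0,0,0],"angular":[0,0,0]},{"xyz":[0,0,0],"angular":[0,0,0]}]' ;python3 st.py .567 .1693 .028 21.5
```

```text
time: 3.88
position: [0.5673, 0.1697, 0.0284]
tool_rot: [-0.294, 1.549, 0.297]
ft_force: [0.7, 0.8, 0.1]
grip_width: 0.432
t 3.88 pos [0.5673 0.1697 0.0284] xax [ 0.001  0.002 -1.   ] zyaw 21.56
need cm [-0.03 -0.04 -0.04] rot [-0.12  0.07 -0.06] q7 [-0.63  0.35  0.35  1.8  -0.14  1.02  0.15] F [0.72 0.79 0.09] tau [-0.07 -0.03  0.01] grip 37.6
```

```bash
python3 -m handwheel '[{"xyz":[0,0,0],"angular":[0,0,0]},{"xyz":[0,0,0.5],"angular":[0,0,0]},{"xyz":[0,0,1],"angular":[0,0,0]},{"xyz":[0,0,1.5],"angular":[0,0,0]},{"xyz":[0,0,2],"angular":[0,0,0]}]' ; python3 -m handwheel '[{"xyz":[0,0,2],"angular":[0,0,0]},{"xyz":[0,0,2],"angular":[0,0,0]},{"xyz":[0,0,2],"angular":[0,0,0]},{"xyz":[0,0,1],"angular":[0,0,0]},{"xyz":[0,0,0],"angular":[0,0,0]}]'; python3 st.py .588 -.1607 .14 -21.1
python3 - <<'E'
from bench import *
import cv2,pickle
d={}
for n in ['top','side','wrist']:
    d[n]=get_image(n)
    cv2.imwrite(f'pics/{n}2.png',d[n]['pixels'])
pickle.dump(d,open('im2.pkl','wb'))
E
```

```text
time: 4.3
position: [0.5628, 0.1681, 0.0761]
tool_rot: [-0.296, 1.56, 0.295]
ft_force: [0.5, 0.3, -1.0]
grip_width: 0.431
time: 4.72
position: [0.5646, 0.1682, 0.1569]
tool_rot: [-0.294, 1.552, 0.295]
ft_force: [-0.5, 0.5, -1.8]
grip_width: 0.429
t 4.72 pos [0.5646 0.1682 0.1569] xax [-0.002  0.001 -1.   ] zyaw 21.51
need cm [  2.34 -32.89  -1.69] rot [ -0.08  -0.09 -42.61] q7 [-0.66  0.22  0.37  1.68 -0.09  1.26  0.11] F [-0.5   0.51 -1.76] tau [ 0.01 -0.03 -0.01] grip 37.4
```

View pics/wrist2.png

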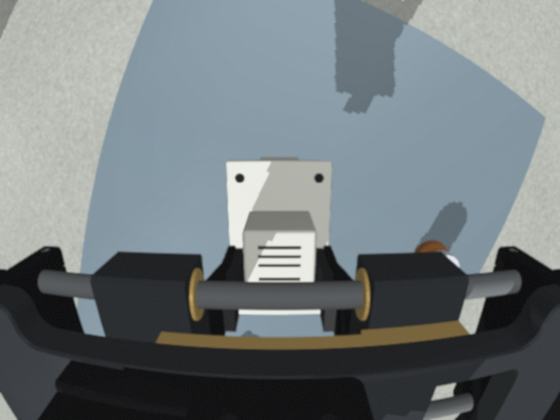

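View pics/side2.png

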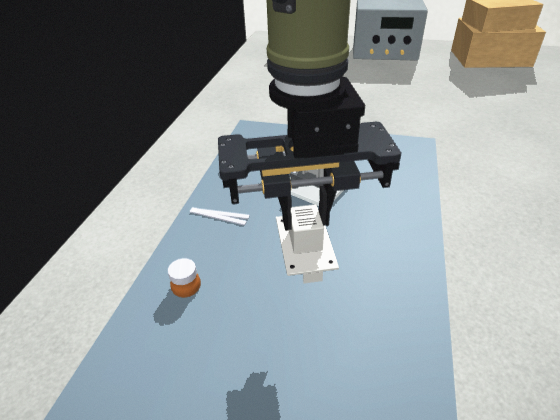

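The lid is held square, with its far plate edge at (227,161) to (331,161). Checking where it sits in the hand while moving to the base.

```bash
python3 - <<'E'
import pickle;from h import *
d=pickle.load(open('im2.pkl','rb'));im=d['wrist']
P=wplane(im,[(227,161),(331,161)],.1569-.0065)[:,:2]
print(np.linalg.norm(P[0]-P[1]));e=P[1]-P[0];a=np.arctan2(e[1],e[0]);print(np.degrees(a))
R=np.array([[np.cos(a),-np.sin(a)],[np.sin(a),np.cos(a)]])
print('centre guess',P.mean(0)+R@[0,-.0535], 'other', P.mean(0)-R@[0,-.0535])
E
python3 -m handwheel '[{"xyz":[0.2,-2.5,0],"angular":[0,0,-3]},{"xyz":[0.2,-3.2,0],"angular":[0,0,-4]},{"xyz":[0.2,-3.2,0],"angular":[0,0,-4]},{"xyz":[0.2,-3.2,0],"angular":[0,0,-4]},{"xyz":[0.2,-3.2,0],"angular":[0,0,-4]}]' ; python3 st.py .588 -.1607 .14 -21.1
```

```text
0.06172079180360226
21.56753405811929
centre guess [0.56359615 0.16788298] other [0.5242632  0.26739137]
time: 5.28
position: [0.5661, 0.0149, 0.1452]
tool_rot: [-0.027, 1.59, 0.032]
ft_force: [1.6, -0.1, -0.9]
grip_width: 0.428
t 5.28 pos [0.5661 0.0149 0.1452] xax [-0.019  0.003 -1.   ] zyaw 2.18
need cm [  2.19 -17.56  -0.52] rot [ -0.38  -1.05 -23.28] q7 [-0.51  0.2   0.5   1.73 -0.11  1.25  0.05] F [ 1.63 -0.09 -0.91] tau [-0.09 -0.06  0.05] grip 37.2
```

```bash
python3 -m handwheel '[{"xyz":[0.4,-3.2,0.4],"angular":[0,-0.4,-4]},{"xyz":[0.4,-3.2,0.4],"angular":[0,-0.3,-4.5]},{"xyz":[0.4,-3.0,0.3],"angular":[0,0,-4]},{"xyz":[0.4,-2.5,0.2],"angular":[0,0,-3.5]},{"xyz":[0.2,-1.8,0.2],"angular":[0,0,-2.5]}]' ; python3 st.py .589 -.1607 .15 -21.1;  python3 -m handwheel '[{"xyz":[0,0,0],"angular":[0,0,0]},{"xyz":[0,0,0],"angular":[0,0,0]}]' ; python3 st.py .589 -.1607 .15 -21.1
```

```text
time: 5.7
position: [0.5746, -0.1446, 0.154]
tool_rot: [0.259, 1.573, -0.259]
ft_force: [0.3, -0.7, -1.2]
grip_width: 0.431
t 5.7 pos [ 0.5746 -0.1446  0.154 ] xax [-0.018  0.003 -1.   ] zyaw -18.86
need cm [ 1.44 -1.61 -0.4 ] rot [-0.18 -1.02 -2.24] q7 [-0.34  0.27  0.64  1.66 -0.16  1.28  0.01] F [ 0.26 -0.7  -1.19] tau [-0.09  0.03  0.  ] grip 37.5
time: 5.87
position: [0.5706, -0.1561, 0.1523]
tool_rot: [0.27, 1.574, -0.278]
ft_force: [-0.3, 0.1, -1.0]
grip_width: 0.432
t 5.87 pos [ 0.5706 -0.1561  0.1523] xax [-0.022 -0.002 -1.   ] zyaw -19.97
need cm [ 1.84 -0.46 -0.23] rot [ 0.07 -1.23 -1.13] q7 [-0.33  0.27  0.65  1.66 -0.16  1.28  0.01] F [-0.34  0.07 -0.97] tau [-0.07  0.07  0.03] grip 37.6
```

```bash
python3 -m handwheel '[{"xyz":[0.9,-0.3,-0.2],"angular":[0,-0.6,-0.6]},{"xyz":[0.7,-0.1,0],"angular":[0,-0.5,-0.4]},{"xyz":[0,0,0],"angular":[0,0,0]},{"xyz":[0,0,0],"angular":[0,0,0]}]' ; python3 st.py .589 -.1607 .15 -21.1
```

```text
time: 6.2
position: [0.5858, -0.1602, 0.1474]
tool_rot: [0.289, 1.556, -0.29]
ft_force: [-0.5, 1.1, -0.6]
grip_width: 0.432
t 6.2 pos [ 0.5858 -0.1602  0.1474] xax [-0.005  0.    -1.   ] zyaw -21.16
need cm [ 0.32 -0.05  0.26] rot [-0.01 -0.28  0.06] q7 [-0.31  0.3   0.65  1.65 -0.19  1.26  0.  ] F [-0.52  1.13 -0.6 ] tau [-0.05  0.1  -0.  ] grip 37.6
```

```bash
python3 -m handwheel '[{"xyz":[0.3,0,0],"angular":[0,-0.3,0]},{"xyz":[0,0,0],"angular":[0,0,0]},{"xyz":[0,0,0],"angular":[0,0,0]}]' ; python3 st.py .589 -.1607 .15 -21.1
python3 - <<'E'
from bench import *
import cv2,pickle
d={}
for n in ['top','side','wrist']:
    d[n]=get_image(n)
    cv2.imwrite(f'pics/{n}3.png',d[n]['pixels'])
pickle.dump(d,open('im3.pkl','wb'))
p=d['side']['pixels'];cv2.imwrite('pics/s3z.png',cv2.resize(p[80:210,270:400],None,fx=4.5,fy=4.5,interpolation=cv2.INTER_CUBIC))
E
```

```text
time: 6.45
position: [0.5896, -0.1571, 0.1468]
tool_rot: [0.287, 1.552, -0.285]
ft_force: [-0.6, -0.5, -1.2]
grip_width: 0.429
t 6.45 pos [ 0.5896 -0.1571  0.1468] xax [ 0.     0.001 -1.   ] zyaw -20.89
need cm [-0.06 -0.36  0.32] rot [-0.08  0.   -0.21] q7 [-0.31  0.3   0.65  1.64 -0.19  1.26  0.  ] F [-0.57 -0.52 -1.16] tau [-0.1   0.1  -0.01] grip 37.3
```

View pics/wrist3.png

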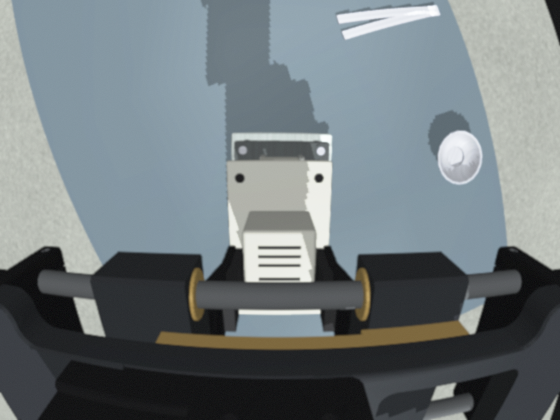

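View pics/s3z.png

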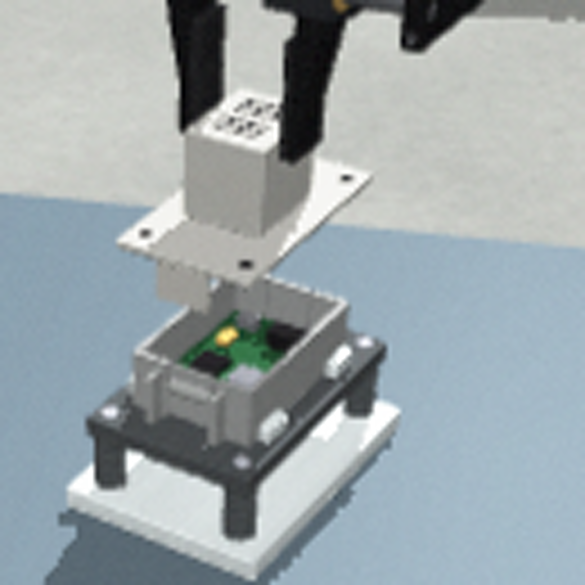

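The wrist view shows the nest's far screws at (243,150) and (320,151), and the slab's far corners at (232,135) and (331,134). The side view shows the lid level above the base. I'll use these as an independent check on lateral centring.

Run:
```python
import pickle;from h import *
d=pickle.load(open('im3.pkl','rb'));im=d['wrist']
p=np.array([.5896,-.1571]);a=np.radians(-20.9);R=np.array([[np.cos(a),-np.sin(a)],[np.sin(a),np.cos(a)]])
for n,px,z in [('screws',[(243,150.5),(320.5,151)],.052),('slab',[(232,135.5),(331.5,134.5)],.012),('lid',[(228,161),(331,161)],.1403)]:
    P=wplane(im,px,z)[:,:2];print(n,P,((P-p)@R*1000).round(1),'mid',(((P-p)@R).mean(0)*1000).round(1), np.degrees(np.arctan2(*(P[1]-P[0])[::-1])))
p=im['pixels'];cv2.imwrite('pics/w3z.png',cv2.resize(p[120:220,210:350],None,fx=5.5,fy=5.5,interpolation=cv2.INTER_CUBIC))
```

```text
screws [[ 0.57857528 -0.0971886 ]
 [ 0.6413505  -0.12152255]] [[-31.7  52. ]
 [ 35.7  51.7]] mid [ 2.  51.9] -21.188137130731562
slab [[ 0.56854446 -0.08066883]
 [ 0.66084448 -0.11466926]] [[-46.9  63.9]
 [ 51.4  65.1]] mid [ 2.2 64.5] -20.222210934077797
lid [[ 0.5796615  -0.09638109]
 [ 0.63757728 -0.11845636]] [[-30.9  53.2]
 [ 31.   53.2]] mid [ 0.  53.2] -20.86492597175442
```

View pics/w3z.png

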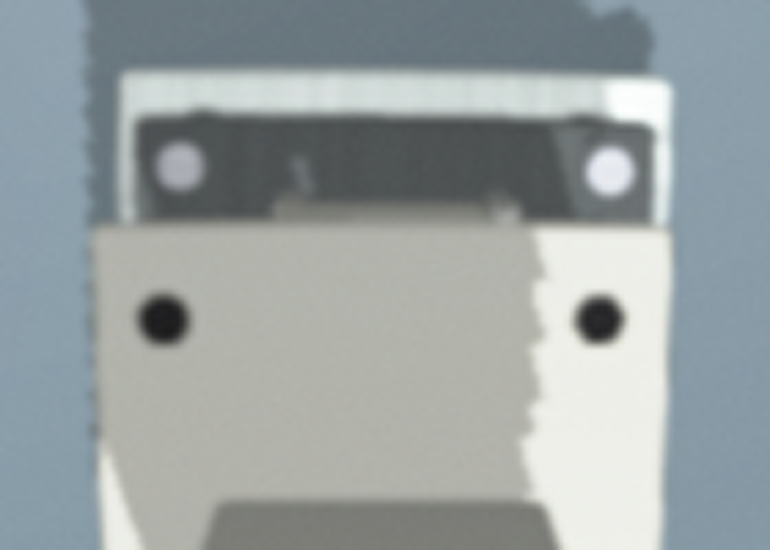

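```bash
python3 -m handwheel '[{"xyz":[-0.05,-0.2,-0.8],"angular":[0,0,-0.1]},{"xyz":[0,0,-1.0],"angular":[0,0,0]},{"xyz":[0,0,-0.8],"angular":[0,0,0]},{"xyz":[0,0,0],"angular":[0,0,0]},{"xyz":[0,0,0],"angular":[0,0,0]}]' ; python3 st.py .5892 -.1609 .113 -21.1
```

```text
time: 7.02
position: [0.5883, -0.1597, 0.1178]
tool_rot: [0.289, 1.552, -0.287]
ft_force: [-0.3, -0.6, -0.8]
grip_width: 0.428
t 7.02 pos [ 0.5883 -0.1597  0.1178] xax [-0.     0.001 -1.   ] zyaw -21.05
need cm [ 0.09 -0.12 -0.48] rot [-0.08 -0.02 -0.05] q7 [-0.3   0.33  0.64  1.68 -0.21  1.21  0.02] F [-0.3  -0.6  -0.79] tau [-0.06  0.06  0.  ] grip 37.3
```

```bash
python3 -m handwheel '[{"xyz":[0.1,-0.1,-0.4],"angular":[0,0,0]},{"xyz":[0,0,0],"angular":[0,0,0]},{"xyz":[0,0,0],"angular":[0,0,0]},{"xyz":[0,0,0],"angular":[0,0,0]}]' ; python3 st.py .5892 -.1609 .113 -21.1
python3 - <<'E'
from bench import *
import cv2,pickle
d={}
for n in ['top','side','wrist']:
    d[n]=get_image(n)
d['state']=get_state()
pickle.dump(d,open('im4.pkl','wb'))
p=d['side']['pixels'];cv2.imwrite('pics/s4z.png',cv2.resize(p[100:200,280:370],None,fx=6,fy=6,interpolation=cv2.INTER_CUBIC))
p=d['wrist']['pixels'];cv2.imwrite('pics/w4z.png',cv2.resize(p[120:220,210:350],None,fx=5.5,fy=5.5,interpolation=cv2.INTER_CUBIC))
E
```

```text
time: 7.35
position: [0.5891, -0.1609, 0.1128]
tool_rot: [0.289, 1.553, -0.288]
ft_force: [-0.5, -0.0, -0.4]
grip_width: 0.432
t 7.35 pos [ 0.5891 -0.1609  0.1128] xax [-0.001  0.001 -1.   ] zyaw -21.06
need cm [0.01 0.   0.02] rot [-0.07 -0.08 -0.04] q7 [-0.3   0.33  0.64  1.68 -0.21  1.2   0.02] F [-0.5  -0.05 -0.37] tau [-0.08  0.12 -0.02] grip 37.6
```

View pics/s4z.png

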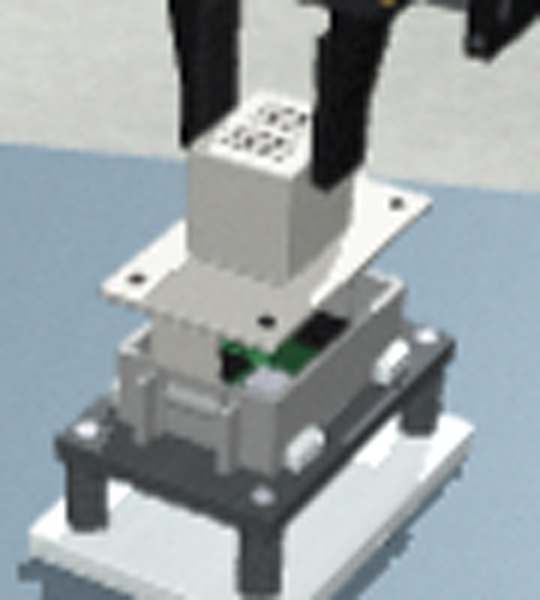

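View pics/w4z.png

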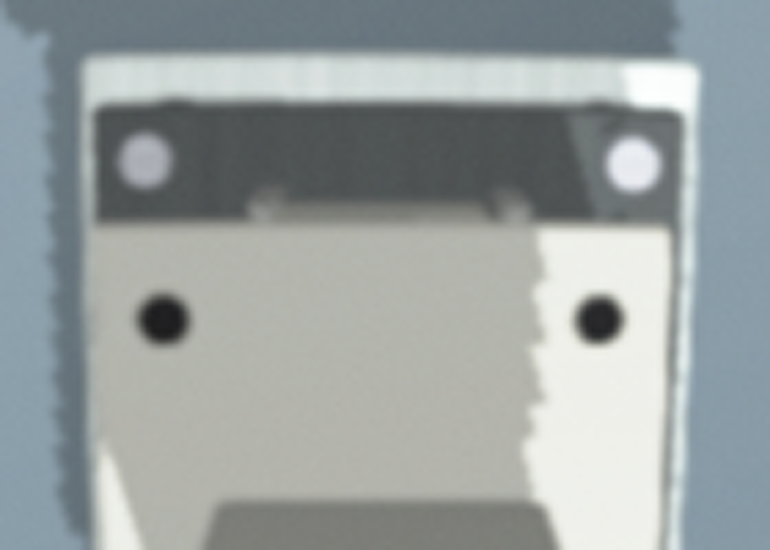

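The wrist zoom shows the rib tops at (267,208) and (513,210), with their midpoint about 1 mm right of the lid's midpoint. I'll quantify this, and check lengthwise from the side view.

Run:
```python
import pickle;from h import *
d=pickle.load(open('im4.pkl','rb'));im=d['wrist']
p=np.array([.5891,-.1609]);a=np.radians(-21.06);R=np.array([[np.cos(a),-np.sin(a)],[np.sin(a),np.cos(a)]])
u=lambda q:(np.array(q)+.5)/5.5-.5+[210,120]
for n,px,z in [('ribs',[(267,208),(513,210)],.075),('screws',[(145,160),(633,164)],.052),('slab',[(82,60),(699,66)],.012),('lid',[(88,224),(672,228)],.1063),('holes',[(163,320),(600,320)],.1063)]:
    P=wplane(im,u(px),z)[:,:2];print(n,((P-p)@R*1000).round(1).tolist(),'mid',(((P-p)@R).mean(0)*1000).round(1), np.degrees(np.arctan2(*(P[1]-P[0])[::-1])).round(2))
us=lambda q:(np.array(q)+.5)/6-.5+[280,100]
S=d['side']
def f(v,w,l,z,px,idx):
    return (proj(S,rect(*v,w,l,z))[idx]-px).ravel()
print(proj(S,rect(.5891,-.1609,a,.064,.107,.1063)).round(1), us([(102,290),(270,345),(430,205)]).round(1))
for w,l,z,px in [(.064,.107,.1063,[(102,290),(270,345),(432,206)]),(.060,.088,.078,[(119,350),(280,402),(407,287)])]:
    q=proj(S,rect(.588,-.161,a,w,l,z)); px=us(px)
    idx=[int(np.argmin(np.linalg.norm(q-x,axis=1))) for x in px]
    s=least_squares(f,[.588,-.161,a],args=(w,l,z,px,idx));print(idx,s.x.round(4),np.degrees(s.x[2]).round(1),s.fun.round(1))
```

```text
ribs [[-14.7, 51.8], [16.3, 51.6]] mid [ 0.8 51.7] -21.47
screws [[-33.2, 56.4], [34.6, 55.9]] mid [ 0.7 56.1] -21.48
slab [[-48.6, 69.7], [50.6, 68.9]] mid [ 1.  69.3] -21.56
lid [[-32.3, 53.6], [31.6, 53.2]] mid [-0.3 53.4] -21.43
holes [[-24.3, 42.8], [23.9, 42.9]] mid [-0.2 42.9] -21.02
[[294.7 147.3]
 [322.9 124.3]
 [350.5 132.6]
 [323.7 157.1]] [[296.6 147.9]
 [324.6 157.1]
 [351.2 133.8]]
[0, 3, 2] [ 0.5862 -0.1592 -0.3758] -21.5 [-0.7 -0.2  0.3  0.6  0.4 -0.7]
[0, 3, 2] [ 0.5865 -0.1609 -0.3689] -21.1 [ 0.1 -0.  -0.3  0.6  0.2 -0.7]
```

Both views agree that the base is about 1 mm in tool x and −0.8 mm in tool y from the lid. Correcting, then lowering to the catches.

```bash
python3 -m handwheel '[{"xyz":[0.06,-0.1,-0.3],"angular":[-0.1,-0.1,0]},{"xyz":[0,0,0],"angular":[0,0,0]},{"xyz":[0,0,0],"angular":[0,0,0]}]' ; python3 st.py .5897 -.1620 .101 -21.1
```

```text
time: 7.75
position: [0.5903, -0.162, 0.1104]
tool_rot: [0.288, 1.549, -0.288]
ft_force: [0.5, -0.3, -0.8]
grip_width: 0.429
t 7.75 pos [ 0.5903 -0.162   0.1104] xax [ 0.002 -0.001 -1.   ] zyaw -21.05
need cm [-0.06 -0.   -0.94] rot [ 0.04  0.12 -0.05] q7 [-0.3   0.34  0.64  1.68 -0.21  1.19  0.02] F [ 0.48 -0.27 -0.82] tau [-0.12  0.11  0.02] grip 37.3
```

```bash
python3 -m handwheel '[{"xyz":[-0.05,0,-0.3],"angular":[0,0.1,0]},{"xyz":[0,0,-0.3],"angular":[0,0,0]},{"xyz":[0,0,0],"angular":[0,0,0]},{"xyz":[0,0,0],"angular":[0,0,0]}]' ; python3 st.py .5897 -.1620 .101 -21.1
```

```text
time: 8.08
position: [0.5897, -0.1619, 0.1037]
tool_rot: [0.288, 1.551, -0.289]
ft_force: [-0.4, -0.6, -0.5]
grip_width: 0.433
t 8.08 pos [ 0.5897 -0.1619  0.1037] xax [ 0.    -0.001 -1.   ] zyaw -21.05
need cm [-0.   -0.01 -0.27] rot [ 0.03  0.01 -0.05] q7 [-0.3   0.34  0.64  1.69 -0.22  1.18  0.03] F [-0.4  -0.59 -0.46] tau [-0.13  0.08 -0.01] grip 37.6
```

```bash
python3 -m handwheel '[{"xyz":[0,0,-0.25],"angular":[0,0,0]},{"xyz":[0,0,0],"angular":[0,0,0]},{"xyz":[0,0,0],"angular":[0,0,0]}]' ; python3 st.py .5897 -.1620 .101 -21.1;python3 - <<'E'
from bench import *
import cv2
for n,(a,b,c,e) in {'side':(100,200,280,370),'wrist':(120,220,210,350)}.items():
    p=get_image(n)['pixels'];cv2.imwrite(f'pics/{n}5z.png',cv2.resize(p[a:b,c:e],None,fx=5.5,fy=5.5,interpolation=cv2.INTER_CUBIC))
E
```

```text
time: 8.33
position: [0.5896, -0.1619, 0.1008]
tool_rot: [0.288, 1.552, -0.289]
ft_force: [0.9, 0.3, -0.6]
grip_width: 0.428
t 8.33 pos [ 0.5896 -0.1619  0.1008] xax [-0. -0. -1.] zyaw -21.05
need cm [ 0.01 -0.01  0.02] rot [ 0.03 -0.01 -0.05] q7 [-0.3   0.35  0.64  1.69 -0.22  1.18  0.03] F [ 0.94  0.33 -0.55] tau [-0.13  0.07 -0.05] grip 37.3
```

View pics/side5z.png

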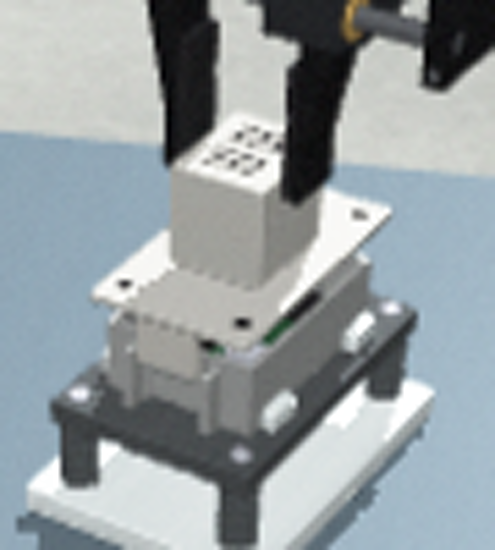

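View pics/wrist5z.png

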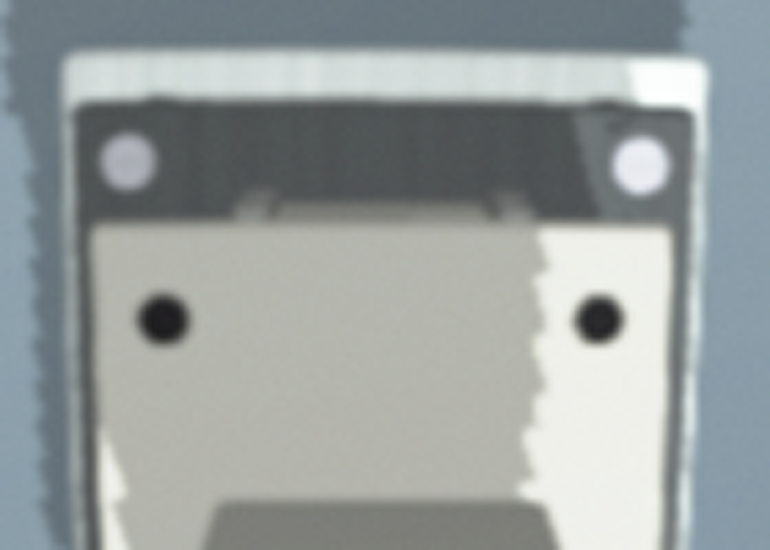

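The far arm spans 275–493 between ribs at 253 and 515, so it is centred. The near arm sits between its ribs too. Pressing slowly, watching the force.

```bash
for i in 1 2; do python3 -m handwheel '[{"xyz":[0,0,-0.15],"angular":[0,0,0]},{"xyz":[0,0,0],"angular":[0,0,0]}]' ; done; python3 st.py .5897 -.1620 .0887 -21.1
```

```text
time: 8.6
position: [0.5899, -0.1618, 0.0994]
tool_rot: [0.288, 1.551, -0.288]
ft_force: [-0.3, 0.4, -1.2]
grip_width: 0.431
time: 8.77
position: [0.5903, -0.1617, 0.0984]
tool_rot: [0.288, 1.55, -0.288]
ft_force: [0.2, -0.2, 0.3]
grip_width: 0.43
t 8.77 pos [ 0.5903 -0.1617  0.0984] xax [ 0.002 -0.    -1.   ] zyaw -21.04
need cm [-0.06 -0.03 -0.97] rot [ 0.01  0.09 -0.06] q7 [-0.3   0.35  0.64  1.69 -0.22  1.17  0.03] F [ 0.17 -0.2   0.26] tau [ 0.04  0.25 -0.05] grip 37.4
```

```bash
python3 -m handwheel '[{"xyz":[0,0,-0.15],"angular":[0,0,0]},{"xyz":[0,0,0],"angular":[0,0,0]}]' ; python3 st.py .5897 -.1620 .0887 -21.1
```

```text
time: 8.93
position: [0.5905, -0.1616, 0.0974]
tool_rot: [0.288, 1.55, -0.288]
ft_force: [-0.8, 0.1, 0.5]
grip_width: 0.433
t 8.93 pos [ 0.5905 -0.1616  0.0974] xax [ 0.002  0.    -1.   ] zyaw -21.03
need cm [-0.08 -0.04 -0.87] rot [-0.01  0.11 -0.07] q7 [-0.3   0.35  0.63  1.7  -0.22  1.17  0.03] F [-0.85  0.09  0.5 ] tau [ 0.    0.23 -0.03] grip 37.6
```

```bash
python3 -m handwheel '[{"xyz":[-0.06,-0.03,-0.15],"angular":[0,0.1,0]},{"xyz":[0,0,0],"angular":[0,0,0]}]' ;python3 -m handwheel '[{"xyz":[0,0,-0.15],"angular":[0,0,0]},{"xyz":[0,0,0],"angular":[0,0,0]}]' ; python3 st.py .5897 -.1620 .0887 -21.1
```

```text
time: 9.1
position: [0.5906, -0.1617, 0.0965]
tool_rot: [0.288, 1.55, -0.287]
ft_force: [-0.8, -0.1, 1.1]
grip_width: 0.433
time: 9.27
position: [0.5906, -0.1617, 0.0952]
tool_rot: [0.288, 1.55, -0.287]
ft_force: [-0.8, 1.7, 1.6]
grip_width: 0.431
t 9.27 pos [ 0.5906 -0.1617  0.0952] xax [ 0.002  0.001 -1.   ] zyaw -21.02
need cm [-0.09 -0.03 -0.65] rot [-0.04  0.1  -0.08] q7 [-0.29  0.35  0.63  1.7  -0.23  1.16  0.03] F [-0.79  1.68  1.63] tau [ 0.09  0.25 -0.  ] grip 37.5
```

```bash
python3 -m handwheel '[{"xyz":[-0.08,-0.02,-0.2],"angular":[0,0.1,0]},{"xyz":[0,0,-0.1],"angular":[0,0,0]},{"xyz":[0,0,0],"angular":[0,0,0]}]' ;python3 st.py .5897 -.1620 .0887 -21.1
```

```text
time: 9.52
position: [0.5906, -0.1618, 0.0928]
tool_rot: [0.289, 1.55, -0.287]
ft_force: [-0.7, 1.0, 2.4]
grip_width: 0.431
t 9.52 pos [ 0.5906 -0.1618  0.0928] xax [ 0.002  0.001 -1.   ] zyaw -21.01
need cm [-0.09 -0.02 -0.41] rot [-0.05  0.1  -0.09] q7 [-0.29  0.35  0.63  1.7  -0.23  1.16  0.04] F [-0.66  1.03  2.42] tau [0.03 0.29 0.04] grip 37.5
```

```bash
python3 -m handwheel '[{"xyz":[0,0,-0.2],"angular":[0,0,0]},{"xyz":[0,0,-0.1],"angular":[0,0,0]},{"xyz":[0,0,0],"angular":[0,0,0]}]' ;python3 st.py .5897 -.1620 .0887 -21.1
```

```text
time: 9.77
position: [0.5906, -0.1618, 0.0901]
tool_rot: [0.289, 1.55, -0.286]
ft_force: [-1.0, 1.0, 3.3]
grip_width: 0.432
t 9.77 pos [ 0.5906 -0.1618  0.0901] xax [ 0.002  0.001 -1.   ] zyaw -21.01
need cm [-0.09 -0.02 -0.14] rot [-0.07  0.1  -0.09] q7 [-0.29  0.36  0.63  1.7  -0.23  1.16  0.04] F [-0.96  1.05  3.26] tau [ 0.23  0.3  -0.02] grip 37.6
```

```bash
python3 -m handwheel '[{"xyz":[0,0,-0.2],"angular":[0,0,0]},{"xyz":[0,0,-0.1],"angular":[0,0,0]},{"xyz":[0,0,0],"angular":[0,0,0]}]' ;python3 st.py .5897 -.1620 .0887 -21.1
```

```text
time: 10.02
position: [0.5907, -0.1619, 0.0877]
tool_rot: [0.289, 1.55, -0.286]
ft_force: [-1.0, 0.5, 4.7]
grip_width: 0.431
t 10.02 pos [ 0.5907 -0.1619  0.0877] xax [ 0.002  0.001 -1.   ] zyaw -21.0
need cm [-0.1  -0.01  0.1 ] rot [-0.08  0.12 -0.1 ] q7 [-0.29  0.36  0.63  1.7  -0.23  1.15  0.04] F [-0.99  0.53  4.67] tau [0.21 0.4  0.04] grip 37.5
```

```bash
python3 -m handwheel '[{"xyz":[0,0,-0.2],"angular":[0,0,0]},{"xyz":[0,0,-0.1],"angular":[0,0,0]},{"xyz":[0,0,0],"angular":[0,0,0]}]' ;python3 st.py .5897 -.1620 .0887 -21.1;python3 - <<'E'
from bench import *
import cv2
for n,(a,b,c,e) in {'side':(100,200,280,370)}.items():
    p=get_image(n)['pixels'];cv2.imwrite(f'pics/{n}6z.png',cv2.resize(p[a:b,c:e],None,fx=5.5,fy=5.5,interpolation=cv2.INTER_CUBIC))
E
```

```text
time: 10.27
position: [0.5907, -0.1618, 0.0857]
tool_rot: [0.289, 1.55, -0.286]
ft_force: [-1.8, 2.0, 6.1]
grip_width: 0.425
t 10.27 pos [ 0.5907 -0.1618  0.0857] xax [ 0.002  0.002 -1.   ] zyaw -21.0
need cm [-0.1  -0.02  0.3 ] rot [-0.12  0.12 -0.1 ] q7 [-0.29  0.36  0.63  1.71 -0.23  1.15  0.04] F [-1.78  2.03  6.1 ] tau [0.21 0.52 0.01] grip 37.0
```

View pics/side6z.png

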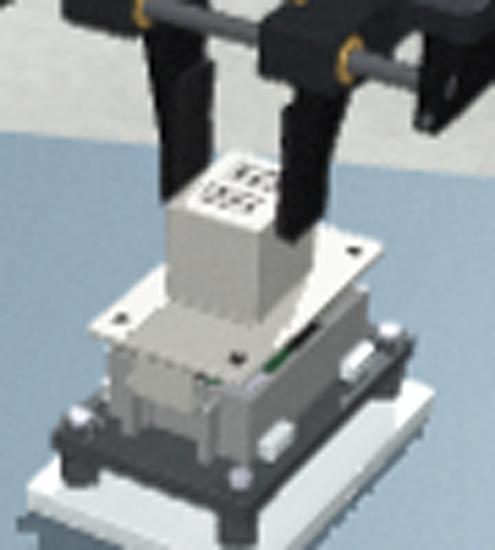

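The nest has sunk evenly, the lid is level and the clips aren't over yet. Continuing with a small lateral relief.

```bash
python3 -m handwheel '[{"xyz":[-0.06,0,-0.2],"angular":[-0.1,0.1,0]},{"xyz":[0,0,-0.05],"angular":[0,0,0]},{"xyz":[0,0,0],"angular":[0,0,0]}]' ;python3 st.py .5897 -.1620 .0887 -21.1
```

```text
time: 10.57
position: [0.5908, -0.1618, 0.0848]
tool_rot: [0.288, 1.55, -0.286]
ft_force: [-1.3, 0.8, 6.3]
grip_width: 0.428
t 10.57 pos [ 0.5908 -0.1618  0.0848] xax [ 0.002  0.001 -1.   ] zyaw -20.99
need cm [-0.11 -0.02  0.39] rot [-0.05  0.11 -0.11] q7 [-0.29  0.36  0.63  1.71 -0.23  1.15  0.04] F [-1.31  0.77  6.34] tau [0.26 0.57 0.  ] grip 37.3
```

```bash
python3 -m handwheel '[{"xyz":[-0.03,0,-0.2],"angular":[-0.1,0.1,0]},{"xyz":[0,0,0],"angular":[0,0,0]}]' ;python3 st.py .5897 -.1620 .0887 -21.1
```

```text
time: 10.73
position: [0.5908, -0.1619, 0.0839]
tool_rot: [0.287, 1.551, -0.288]
ft_force: [-2.5, 1.2, 5.5]
grip_width: 0.429
t 10.73 pos [ 0.5908 -0.1619  0.0839] xax [ 0.001 -0.001 -1.   ] zyaw -20.98
need cm [-0.11 -0.01  0.48] rot [ 0.04  0.05 -0.12] q7 [-0.29  0.36  0.63  1.71 -0.23  1.14  0.04] F [-2.53  1.21  5.53] tau [0.32 0.61 0.05] grip 37.3
```

```bash
python3 -m handwheel '[{"xyz":[-0.05,0,-0.25],"angular":[0,0,0]},{"xyz":[-0.03,0,-0.15],"angular":[0,0,0]},{"xyz":[0,0,0],"angular":[0,0,0]}]' ;python3 st.py .5897 -.1620 .0887 -21.1
```

```text
time: 10.98
position: [0.5909, -0.162, 0.0827]
tool_rot: [0.288, 1.549, -0.287]
ft_force: [-2.1, 1.2, 6.5]
grip_width: 0.43
t 10.98 pos [ 0.5909 -0.162   0.0827] xax [ 0.003  0.    -1.   ] zyaw -20.98
need cm [-0.12  0.    0.6 ] rot [-0.01  0.18 -0.12] q7 [-0.29  0.36  0.63  1.71 -0.23  1.14  0.04] F [-2.09  1.22  6.51] tau [0.31 0.75 0.01] grip 37.4
```

```bash
python3 -m handwheel '[{"xyz":[-0.05,0,-0.2],"angular":[0,0,0]},{"xyz":[0,0,-0.1],"angular":[0,0,0]},{"xyz":[0,0,0],"angular":[0,0,0]}]' ;python3 st.py .5897 -.1620 .0887 -21.1
```

```text
time: 11.23
position: [0.5909, -0.1623, 0.0824]
tool_rot: [0.289, 1.547, -0.286]
ft_force: [-2.5, 0.8, 6.7]
grip_width: 0.427
t 11.23 pos [ 0.5909 -0.1623  0.0824] xax [ 0.005  0.001 -1.   ] zyaw -20.99
need cm [-0.12  0.03  0.63] rot [-0.06  0.27 -0.11] q7 [-0.29  0.36  0.63  1.71 -0.24  1.14  0.04] F [-2.47  0.75  6.73] tau [0.28 0.7  0.07] grip 37.2
```

The zero rows relax the push because the target resets to the measured pose. I'll use sustained small steps instead.

```bash
python3 -m handwheel '[{"xyz":[-0.06,0.02,-0.25],"angular":[0,0.3,0]},{"xyz":[-0.06,0.02,-0.25],"angular":[0,0.2,0]}]' ;python3 st.py .5897 -.1620 .0887 -21.1
```

```text
time: 11.4
position: [0.5914, -0.1626, 0.0806]
tool_rot: [0.289, 1.552, -0.287]
ft_force: [-2.7, 1.7, 13.9]
grip_width: 0.428
t 11.4 pos [ 0.5914 -0.1626  0.0806] xax [ 0.     0.001 -1.   ] zyaw -21.01
need cm [-0.17  0.06  0.81] rot [-0.07  0.   -0.09] q7 [-0.29  0.37  0.63  1.71 -0.24  1.14  0.04] F [-2.68  1.71 13.88] tau [ 0.42  0.67 -0.08] grip 37.2
```

```bash
python3 -m handwheel '[{"xyz":[-0.06,0.02,-0.25],"angular":[0,0.2,0]},{"xyz":[-0.06,0.02,-0.25],"angular":[0,0.2,0]}]' ;python3 st.py .5897 -.1620 .0887 -21.1
```

```text
time: 11.57
position: [0.5917, -0.1622, 0.0785]
tool_rot: [0.29, 1.555, -0.287]
ft_force: [-1.7, 2.2, 6.3]
grip_width: 0.432
t 11.57 pos [ 0.5917 -0.1622  0.0785] xax [-0.004  0.002 -1.   ] zyaw -21.06
need cm [-0.2   0.02  1.02] rot [-0.13 -0.2  -0.04] q7 [-0.28  0.38  0.63  1.7  -0.24  1.14  0.04] F [-1.72  2.17  6.26] tau [ 0.32  0.53 -0.11] grip 37.6
```

The force went to 13.9 N and then fell to 6.3 N, so something may have snapped. Looking.

```bash
python3 - <<'E'
from bench import *
import cv2,pickle
d={}
for n,(a,b,c,e) in {'side':(100,200,280,370),'wrist':(120,220,210,350)}.items():
    d[n]=get_image(n);p=d[n]['pixels'];cv2.imwrite(f'pics/{n}7z.png',cv2.resize(p[a:b,c:e],None,fx=5.5,fy=5.5,interpolation=cv2.INTER_CUBIC))
pickle.dump(d,open('im7.pkl','wb'))
E
python3 st.py .5897 -.1620 .0887 -21.1
```

```text
t 11.67 pos [ 0.5914 -0.162   0.0774] xax [-0.005  0.002 -1.   ] zyaw -21.03
need cm [-0.17  0.    1.13] rot [-0.11 -0.26 -0.07] q7 [-0.28  0.38  0.63  1.71 -0.24  1.14  0.04] F [-0.48  0.8   5.14] tau [ 0.2   0.15 -0.04] grip 37.2
```

View pics/side7z.png

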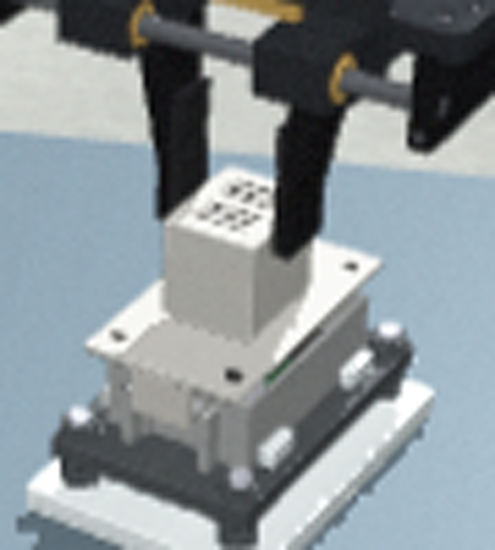

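View pics/wrist7z.png

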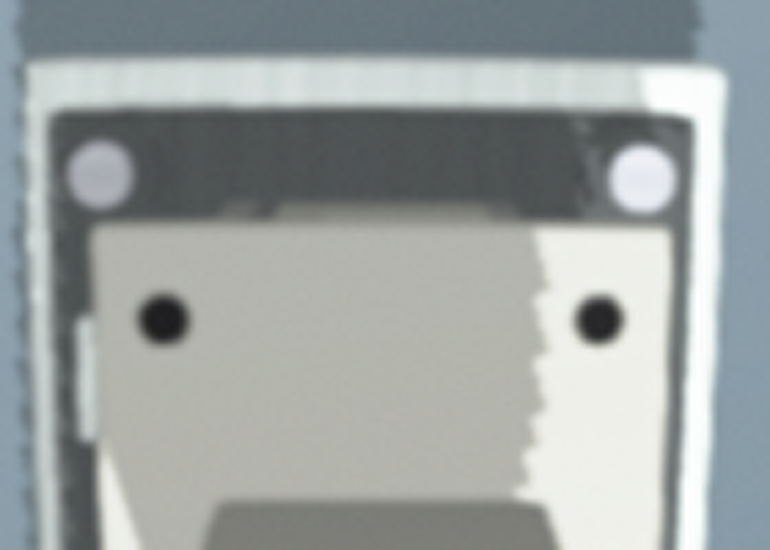

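Run:
```python
import pickle;from h import *
d=pickle.load(open('im7.pkl','rb'));S=d['side'];a=np.radians(-21.1)
k=5.5
img=cv2.resize(S['pixels'][100:200,280:370],None,fx=k,fy=k,interpolation=cv2.INTER_CUBIC)
off=np.array([-.0025,.0003])  # side-camera bias seen earlier
def draw(w,l,z,c,dx=0,dy=0):
    q=(proj(S,rect(.5895+off[0]+dx,-.1615+off[1]+dy,a,w,l,z))-[280,100]+.5)*k-.5
    cv2.polylines(img,[q.round().astype(int)],True,c,1)
draw(.060,.088,.067,(0,0,255)); draw(.064,.107,.071,(255,0,0),.001,0)
draw(.084,.128,.039,(0,255,0));draw(.1,.14,.012,(0,255,255))
cv2.imwrite('pics/ov7.png',img)
```

```text
(no output)
```

View pics/ov7.png

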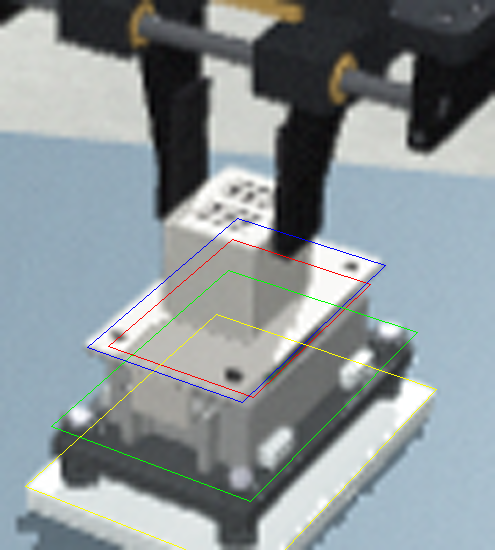

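The overlay puts the rim about 2–3 mm below the plate, so the lid is past the catch peak but not yet seated. Pressing further in small steps, with lateral relief.

```bash
python3 -m handwheel '[{"xyz":[-0.1,0,-0.2],"angular":[0,-0.2,0]},{"xyz":[-0.05,0,-0.2],"angular":[0,0,0]}]' ;python3 st.py .5897 -.1620 .0887 -21.1
```

```text
time: 11.83
position: [0.5913, -0.162, 0.0747]
tool_rot: [0.29, 1.55, -0.286]
ft_force: [-2.1, 2.2, 8.3]
grip_width: 0.428
t 11.83 pos [ 0.5913 -0.162   0.0747] xax [ 0.002  0.002 -1.   ] zyaw -21.02
need cm [-0.16 -0.    1.4 ] rot [-0.11  0.13 -0.08] q7 [-0.29  0.37  0.63  1.72 -0.24  1.13  0.05] F [-2.11  2.16  8.34] tau [ 0.19  0.48 -0.05] grip 37.2
```

```bash
python3 -m handwheel '[{"xyz":[-0.05,0,-0.2],"angular":[0,0,0]},{"xyz":[-0.05,0,-0.2],"angular":[0,0,0]}]' ;python3 st.py .5897 -.1620 .0887 -21.1;python3 - <<'E'
from bench import *
import cv2,pickle
d={}
for n,(a,b,c,e) in {'side':(100,200,280,370),'wrist':(120,220,210,350)}.items():
    d[n]=get_image(n);p=d[n]['pixels'];cv2.imwrite(f'pics/{n}8z.png',cv2.resize(p[a:b,c:e],None,fx=5.5,fy=5.5,interpolation=cv2.INTER_CUBIC))
pickle.dump(d,open('im8.pkl','wb'))
E
```

```text
time: 12.0
position: [0.5914, -0.162, 0.0723]
tool_rot: [0.29, 1.547, -0.285]
ft_force: [-4.4, 2.0, 18.5]
grip_width: 0.429
t 12.0 pos [ 0.5914 -0.162   0.0723] xax [ 0.005  0.002 -1.   ] zyaw -21.01
need cm [-0.17 -0.    1.64] rot [-0.13  0.28 -0.09] q7 [-0.28  0.37  0.63  1.72 -0.24  1.12  0.05] F [-4.36  2.04 18.47] tau [ 0.44  1.16 -0.08] grip 37.3
```

View pics/side8z.png

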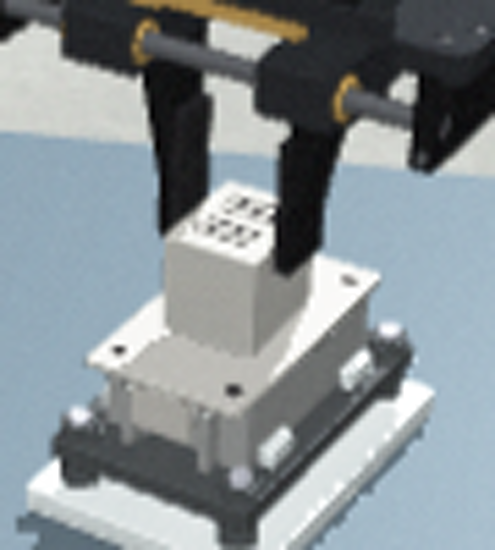

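View pics/wrist8z.png

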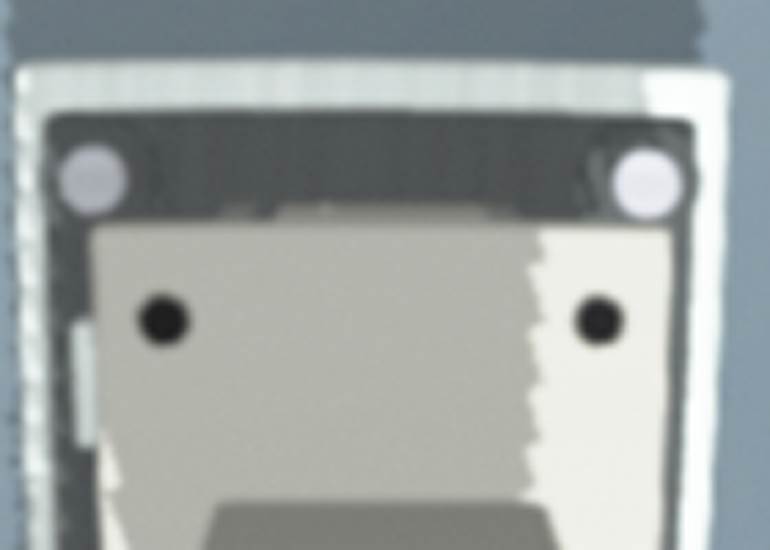

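The force reached 18.5 N, so this is the stop. The green gap is gone in the side view, and the plate appears to lie on the rim. Backing off.

```bash
python3 -m handwheel '[{"xyz":[-0.1,0,0.3],"angular":[0,0.2,0]},{"xyz":[0,0,0.2],"angular":[0,0,0]},{"xyz":[0,0,0.1],"angular":[0,0,0]}]' ;python3 st.py .5897 -.1620 .0887 -21.1; python3 -m handwheel '[{"xyz":[0,0,0.3],"angular":[0,0,0]},{"xyz":[0,0,0.2],"angular":[0,0,0]},{"xyz":[0,0,0],"angular":[0,0,0]}]' ;python3 st.py .5897 -.1620 .0887 -21.1
```

```text
time: 12.35
position: [0.5913, -0.1619, 0.0793]
tool_rot: [0.29, 1.549, -0.285]
ft_force: [-0.6, 1.9, 4.0]
grip_width: 0.431
t 12.35 pos [ 0.5913 -0.1619  0.0793] xax [ 0.003  0.002 -1.   ] zyaw -21.01
need cm [-0.16 -0.01  0.94] rot [-0.12  0.19 -0.09] q7 [-0.29  0.37  0.63  1.71 -0.24  1.14  0.04] F [-0.61  1.93  4.03] tau [ 0.14  0.23 -0.07] grip 37.5
time: 12.6
position: [0.5913, -0.162, 0.084]
tool_rot: [0.289, 1.549, -0.286]
ft_force: [-0.3, 1.2, 2.5]
grip_width: 0.431
t 12.6 pos [ 0.5913 -0.162   0.084 ] xax [ 0.003  0.002 -1.   ] zyaw -21.01
need cm [-0.16 -0.    0.47] rot [-0.1   0.19 -0.09] q7 [-0.29  0.36  0.63  1.71 -0.24  1.14  0.04] F [-0.27  1.18  2.46] tau [ 0.1   0.07 -0.1 ] grip 37.5
```

On the way back the force follows a line reaching zero at TCP ≈ 0.0887 (home height), as it should if the lid is latched. Unloading fully and checking.

```bash
python3 -m handwheel '[{"xyz":[-0.05,0,0.3],"angular":[0,0.1,0]},{"xyz":[0,0,0.1],"angular":[0,0,0]},{"xyz":[0,0,0],"angular":[0,0,0]}]' ;python3 st.py .5897 -.1620 .0887 -21.1;python3 - <<'E'
from bench import *
import cv2,pickle
d={}
for n,(a,b,c,e) in {'side':(100,200,280,370),'wrist':(120,220,210,350)}.items():
    d[n]=get_image(n);p=d[n]['pixels'];cv2.imwrite(f'pics/{n}9z.png',cv2.resize(p[a:b,c:e],None,fx=5.5,fy=5.5,interpolation=cv2.INTER_CUBIC))
pickle.dump(d,open('im9.pkl','wb'))
E
```

```text
time: 12.85
position: [0.5908, -0.1619, 0.0874]
tool_rot: [0.289, 1.551, -0.286]
ft_force: [-0.2, 0.7, 0.8]
grip_width: 0.43
t 12.85 pos [ 0.5908 -0.1619  0.0874] xax [ 0.001  0.001 -1.   ] zyaw -21.0
need cm [-0.11 -0.01  0.13] rot [-0.07  0.08 -0.1 ] q7 [-0.29  0.36  0.63  1.7  -0.23  1.15  0.04] F [-0.18  0.69  0.84] tau [-0.01 -0.12 -0.09] grip 37.4
```

View pics/side9z.png

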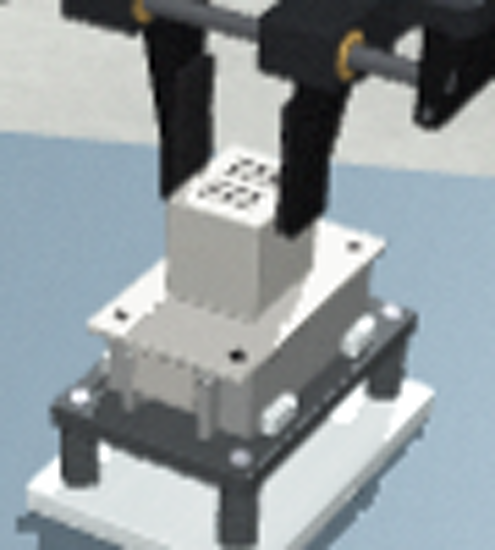

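View pics/wrist9z.png

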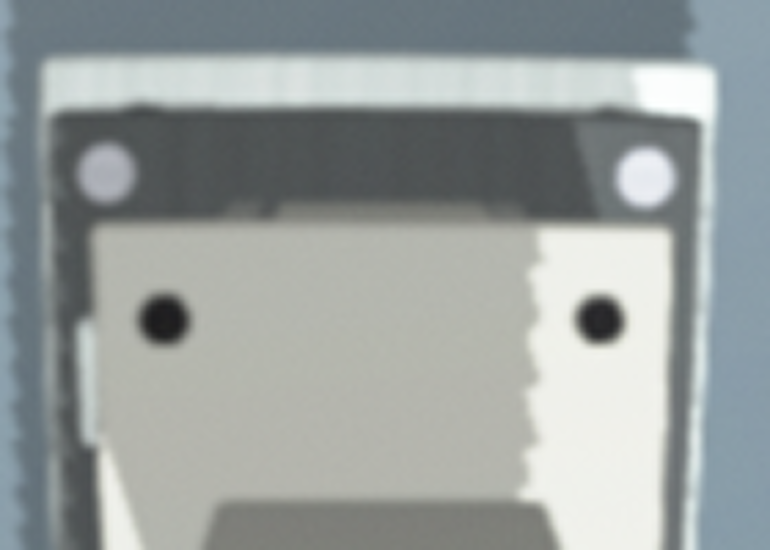

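The nest has risen with the lid. The lid is flush along the whole visible right side, with the rim line parallel to the plate. Releasing.

```bash
python3 -m handwheel '[{"xyz":[0,0,0.05],"angular":[0,0,0]},{"xyz":[0,0,0],"angular":[0,0,0]},{"xyz":[0,0,0],"angular":[0,0,0]},{"xyz":[0,0,0],"angular":[0,0,0]}]' 6.0 20; python3 -m handwheel '[{"xyz":[0,0,0],"angular":[0,0,0]},{"xyz":[0,0,0],"angular":[0,0,0]},{"xyz":[0,0,0],"angular":[0,0,0]},{"xyz":[0,0,0],"angular":[0,0,0]}]'; python3 st.py .5897 -.1620 .0887 -21.1
```

```text
time: 13.28
position: [0.5889, -0.1627, 0.0865]
tool_rot: [0.288, 1.554, -0.288]
ft_force: [0.2, 0.2, 0.6]
grip_width: 0.636
time: 13.62
position: [0.588, -0.1631, 0.0859]
tool_rot: [0.288, 1.556, -0.289]
ft_force: [0.4, 0.2, -0.0]
grip_width: 0.688
t 13.62 pos [ 0.588  -0.1631  0.0859] xax [-0.004  0.    -1.   ] zyaw -21.06
need cm [0.17 0.11 0.28] rot [-0.01 -0.24 -0.04] q7 [-0.29  0.36  0.63  1.71 -0.23  1.15  0.04] F [ 0.43  0.24 -0.03] tau [-0.05  0.05 -0.07] grip 59.9
```

```bash
python3 -m handwheel '[{"xyz":[0.15,0.1,0.5],"angular":[0,0,0]},{"xyz":[0,0,1.5],"angular":[0,0,0]},{"xyz":[0,0,2.5],"angular":[0,0,0]},{"xyz":[0,0,3],"angular":[0,0,0]},{"xyz":[0,0,3],"angular":[0,0,0]}]';python3 -m handwheel '[{"xyz":[0,2,2],"angular":[0,0,0]},{"xyz":[0,3.5,1],"angular":[0,0,0]},{"xyz":[0,3.5,0],"angular":[0,0,0]},{"xyz":[0,3.5,0],"angular":[0,0,0]},{"xyz":[0,3.5,0],"angular":[0,0,0]}]';python3 -m handwheel '[{"xyz":[0,3.5,0],"angular":[0,0,0]},{"xyz":[0,3,0],"angular":[0,0,0]},{"xyz":[0,1.5,0],"angular":[0,0,0]},{"xyz":[0,0,0],"angular":[0,0,0]},{"xyz":[0,0,0],"angular":[0,0,0]}]'
python3 - <<'E'
from bench import *
import cv2,pickle
d={}
for n,(a,b,c,e) in {'side':(100,200,280,370),'top':(205,285,320,420)}.items():
    d[n]=get_image(n);p=d[n]['pixels'];cv2.imwrite(f'pics/{n}10z.png',cv2.resize(p[a:b,c:e],None,fx=6,fy=6,interpolation=cv2.INTER_CUBIC))
cv2.imwrite('pics/top10.png',d['top']['pixels'])
pickle.dump(d,open('im10.pkl','wb'))
E
```

```text
time: 14.03
position: [0.584, -0.1601, 0.1877]
tool_rot: [0.288, 1.571, -0.291]
ft_force: [0.7, -0.5, 1.1]
grip_width: 0.688
time: 14.45
position: [0.587, -0.0095, 0.2322]
tool_rot: [0.302, 1.549, -0.31]
ft_force: [0.9, 0.0, 0.0]
grip_width: 0.687
time: 14.87
position: [0.5864, 0.0865, 0.2353]
tool_rot: [0.295, 1.548, -0.293]
ft_force: [0.5, -0.4, 0.2]
grip_width: 0.69
```

View pics/side10z.png

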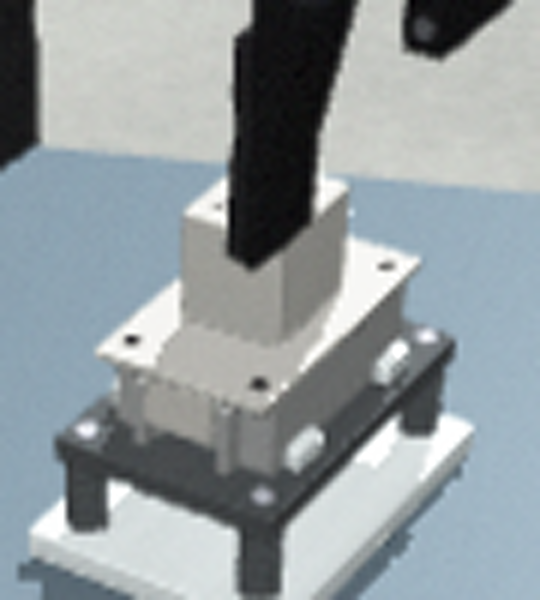

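View pics/top10z.png

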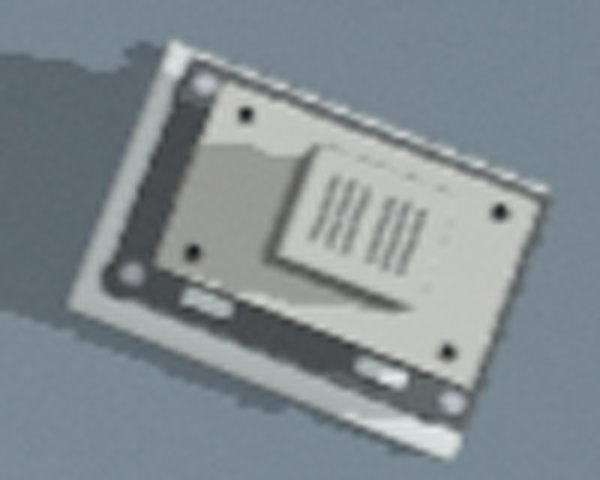

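View pics/top10.png

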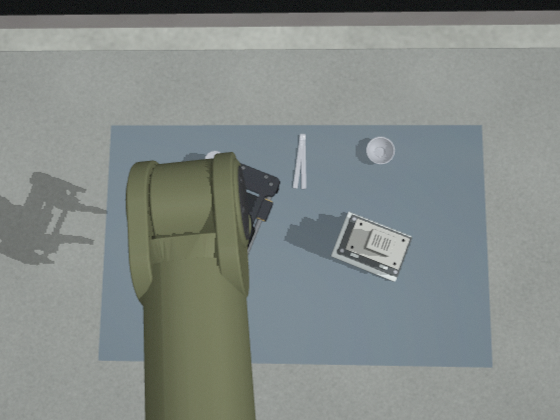

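The lid is on and released. The side view shows it flush, and the tin and tweezers are undisturbed in the top view. Fitting numbers to confirm seating and centring.

Run:
```python
import pickle;from h import *
d=pickle.load(open('im10.pkl','rb'))
T,S=d['top'],d['side']
u=lambda q,o:(np.array(q)+.5)/6-.5+np.array(o)
t=u([(222,80),(547,198),(472,388),(158,265)],(320,205)); s=u([(97,350),(265,410),(420,260)],(280,100))
a=np.radians(-21.1)
x,f=fit([(T,t)],.064,.107,.082,[.589,-.161,a]);print('top',x.round(4),np.degrees(x[2]).round(2),f.round(1).tolist())
# side: x,y,yaw fixed from bias-corrected expectations, solve z at each end
def g(v):
    r=rect(v[0],v[1],a,.064,.107,0); r[:,2]=[v[2],v[3],v[3],v[2]]
    q=proj(S,r)[[0,3,2]]; return np.r_[(q-s).ravel()]
r=least_squares(g,[.587,-.161,.082,.082]);print('side x,y,z+y end,z-y end',r.x.round(4),r.fun.round(1))
r=least_squares(lambda v:g([.587,-.1607,*v]),[.082,.082]);print(r.x.round(4),r.fun.round(1))
```

```text
top [ 0.5907 -0.1621 -0.3604] -20.65 [[0.6, -0.0], [-0.8, 0.2], [0.5, -0.2], [-0.2, 0.0]]
side x,y,z+y end,z-y end [ 0.5897 -0.1734  0.074   0.075 ] [ 0.   0.1 -0.1 -0.1  0.1  0. ]
[0.0825 0.0825] [0.  0.  0.5 0.  1.  0.1]
```

```bash
python3 st.py .5864 .0865 .235 -21; python3 -c "
from bench import *
print(close_job())"
```

```text
t 14.97 pos [0.5865 0.085  0.2352] xax [ 0.003  0.001 -1.   ] zyaw -21.62
need cm [-0.01  0.15 -0.02] rot [-0.07  0.18  0.62] q7 [-0.64  0.19  0.52  1.56 -0.1   1.41 -0.49] F [ 0.52 -0.12 -0.72] tau [-0.08  0.08  0.02] grip 59.7
the job is handed in; nothing more can be done
None
```

The lid is on the housing and both clips appear to have snapped over. I let go, moved the arm clear and handed the job in at about 15 s; no verdict was reported.

**Pressing:** I took the lid by its dome and lowered it level, with one clip arm between the ribs at each end. The force rose to 13.9 N and fell as the clips passed. One more step met the hard stop at 18.5 N wrist reading, about 19 to 19.5 N with the lid's weight. That is close to the 20 N at which the board cracks, so I backed off at once. Readings came only at the end of each call, so a brief higher peak can't be ruled out.

**Seating:** In the side view the plate height fits at 82.5 mm at both ends (82 mm is home), but only with the lid's x and y held fixed. Left free, the three visible corners gave a poor fit of 74 to 75 mm. On backing off, the spring force fell towards zero close to home height, and no gap shows.

**Centring:** The top view puts the lid about 2 mm from the rim centre, mostly across it towards one rib. The angle is off by about 0.01 rad. The limits are 4 mm and 0.06 rad.

**Bystanders:** The tin and tweezers look unmoved. The arm hid most of the jar in the last picture, but I never went near it.

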